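# Refill the wind-up soap canister

## Task

Fill the soap canister: wind its handwheel until the lift plate is right up against its top stop, then lay every soap disc that is there flat on the plate in one centred stack, in any order. Then wind the stack right down until the lift meets its bottom stop and put the lid squarely on the tube; leave the jar, brush and mirror where they are.

Things in the scene. Friction and masses are not known exactly. Their poses are not given: they have to be found in the camera images.
- station: The soap canister, fixed to the ledge: a white plastic foot 100 mm (its x) by 250 mm (its y) by 20 mm high, origin at the centre of its underside, z up. It carries an upright clear open-topped tube (outer diameter 86, bore 78, axis at station x 0, y -75 mm, rim 100 mm above the ledge) and, 150 mm from it, an upright white post (52 mm across) with a red handwheel on top (axis at station x 0, y +75 mm).
- rim (a point): Centre of the tube's open mouth, at the height of its rim (100 mm above the ledge).
- plate_top (a point): Centre of the upper face of the round aluminium lift plate (68 mm across, 6 mm thick) inside the tube; it rides up and down the tube axis. Its top is 36 mm above the ledge at the bottom stop and 110 mm (10 mm proud of the rim) at the top stop.
- plate (a joint): Height of the lift plate above its bottom stop, in m: 0 at the bottom stop, 0.074 at the top stop. Driven only by the handwheel; it stays where it is left.
- wheel (a joint): Angle of the handwheel in rad: 0 at the bottom stop, 15.71 (two and a half turns) at the top stop, where it goes no farther. It grows counter-clockwise seen from above. Counter-clockwise raises the plate and clockwise lowers it, 29.6 mm a turn. About 1.5 N at the grip turns it.
- wheel_hub (a point): On the upright axis of the handwheel, on top of its hub, 96 mm above the ledge. The red wheel is 96 mm across and its rim's top is 94 mm above the ledge.
- crank_grip (a point): Middle of the handwheel's upright black grip, a cylinder 18 mm across and 36 mm tall (98 to 134 mm above the ledge) whose axis is 42 mm from the wheel axis. It spins freely on its own pin, so it can be held from above and carried round in a circle without turning the hand.
- lid: The loose lid: a flat white disc 90 mm across and 6 mm thick with a wooden knob on top, 22 mm across and 26 mm tall (6 to 32 mm above the underside). Origin at the centre of its underside, z up. Flat underneath: it simply lies on the tube's rim. It starts on the ledge.
- jar: Bystander: clear jar with a red twist cap, 54 mm across, 75 mm tall; origin at the centre of its underside.
- brush: Bystander: shaving brush standing on its white handle, black bristles up, 38 mm across, about 100 mm tall; origin at the centre of its underside.
- mirror: Bystander: round mirror lying flat, 90 mm across, 8 mm thick; origin at the centre of its underside.
- soap_cream: A cream soap disc, a hard flat cylinder 56 mm across and 12 mm thick, 35 g or so, the same on both faces; origin at its very centre, 6 mm from either face, z along its axis. It starts flat on the ledge, or is absent.
- soap_green: A green soap disc, a hard flat cylinder 56 mm across and 12 mm thick, 35 g or so, the same on both faces; origin at its very centre, 6 mm from either face, z along its axis. It starts flat on the ledge, or is absent.
- soap_pink: A pink soap disc, a hard flat cylinder 56 mm across and 12 mm thick, 35 g or so, the same on both faces; origin at its very centre, 6 mm from either face, z along its axis. It starts flat on the ledge, or is absent.
- soap_blue: A blue soap disc, a hard flat cylinder 56 mm across and 12 mm thick, 35 g or so, the same on both faces; origin at its very centre, 6 mm from either face, z along its axis. It starts flat on the ledge, or is absent.
- soap_violet: A violet soap disc, a hard flat cylinder 56 mm across and 12 mm thick, 35 g or so, the same on both faces; origin at its very centre, 6 mm from either face, z along its axis. It starts flat on the ledge, or is absent.

How it is judged:
By the outcome, as a careful person would: the job done as asked, in the order asked, and still so for the second after the job is handed in, with the robot touching nothing.
Of soap_cream, soap_green, soap_pink, soap_blue, soap_violet only 3 to 5 are there at a start; the rules pass over those that are not, and their reading is None.
At some moment in a run one of soap_cream, soap_green, soap_pink, soap_blue, soap_violet, lid may be knocked a few centimetres aside while the robot is not near it.
Once in a run the grip may slacken for a moment while it holds something.
It also fails if it takes over 210 s, if anything falls off the work surface, if the arm or the gripper's body presses on something with over 40 N, if the wrist force passes 120 N, or if a joint passes its speed limit or range.

## Robot

A 6-joint arm with a two-finger parallel gripper is mounted at the origin on the work surface. World frame = base frame: x ahead of the robot, y to its left, z up, the work surface at z = 0. Lengths are in mm, angles in rad, forces in N, time in s.
With the tool pointing down it reaches from about 325 to 875 mm from the base axis. Payload 4.4 kg.
Tool frame: the origin (TCP) lies at the very end of the fingers, on their centre line; the grasp point (between the pads) lies 19 mm behind it; z points along the fingers, y is the direction in which the jaws open and shut (so a half turn about z gives the same grasp; the last joint's range is limited). The gripper opens to 85 mm and grips with 20 to 120 N. Pads are 22 mm wide; open, the fingers measure 114 mm over their backs; the gripper's body (76 mm by 85 mm) begins 54 mm behind the grasp point. The pads swing forward as they close: fully open they stand 13 mm farther back than shut.
Start: joints at [1, 0.207, 1.542, -0, 1.393, -0.15], TCP at [234.892, 524.836, 201.082] pointing down, gripper open.
Joint ranges: [-2.73, 2.73], [-0.86, 2.22], [0.23, 2.46], [-1.11, 4.25], [0.08, 2.63], [-2.82, 2.82]. Speed limits (rad/s): [2.79, 2.79, 3.14, 3.14, 3.14, 3.14].

## Interface

Orientations are given as a unit quaternion [w, x, y, z].
In Python, from cell import telemetry, vision, robot gives the robot as it stands.
- The arm moves only by the shell command python3 -m creep 'ROWS' [FORCE]. ROWS is JSON, a list that holds one entry, the list of rows, each a list of 7 numbers: the shift along the tool's x, y, z in mm, then the turn, a rotation vector about the tool's x, y, z in rad, then the opening, from 0 (shut) to 1 (fully open). In form: [[[dx, dy, dz, ax, ay, az, grip], ...]]. A call has 1 to 8 rows; each row shifts and turns the commanded pose from where the row before left it, along the tool's axes as they then stand; what a row does not reach is not made up. A row lasts 1/8 s, in which the tool goes at most 62.5 mm and 10.7 degrees, less where a joint would pass 70% of its speed; a pose out of reach is approached as far as the arm can. A call with a gripper value outside its range is refused whole. The fingers move at their own pace and stop on an object; FORCE is the grip in N (left out, the last holds). Time passes only in rows, so rows that do not move let the fingers close. It gives the time, the measured TCP pose, the force and the opening at its end, in the units of the state.
- telemetry.sense(): the state, without advancing time (a new reading comes with each control period).
- vision.capture(name): name is "scene" or "top" or "wrist"; returns a dict with "image" (384x512x3 uint8, blue, green, red), "K" (3x3 intrinsics, pixels), "k1" (the pictures are not rectified: a ray, as slopes to the right and down, at radius r is drawn at 1 + k1 r^2 times it, then the intrinsics apply), "R" (3x3) and "t" (3): a world point X has camera coordinates R X + t. Camera axes: x right, y down, z forward; pixel columns grow to the right and rows downward; lengths in mm; the calibration is good to about 2 mm. A picture is of the moment at which its call begins. There is no depth.
- robot.hand_in(): hands the job in, once; it reports no verdict.
The state is a dict: "time": time; "qpos": joint angles; "qd": joint speeds; "effort": joint torques, N m; "eef_pos": TCP position; "ee_rot": TCP orientation; "contact_force": force on the tool from outside, world axes, zero at the start; "torque": the same for the moment, N m; "grip_width": finger opening in mm.
Only numpy, scipy, OpenCV 4.12 (cv2) and the standard library are available. Lean on these libraries where they do the work, as an engineer would, in place of code of your own. Each camera call takes 0.05 s, during which the arm holds its last target.

## Working session

There is one attempt and no reset: what is moved stays moved. The work goes in short steps, Python scripts to look and compute and a shell command to move; the robot and the scene stay as the last step left them, time stands still between calls to the robot, and variables do not carry over. Pictures are saved under pics/ and viewed, and the job is handed in when it is done.

```bash
ls; mkdir -p pics
python3 - <<'E'
from cell import telemetry, vision, robot
import cv2
print(telemetry.sense())
for n in ["scene","top","wrist"]:
    c=vision.capture(n); cv2.imwrite(f"pics/{n}0.png",c["image"]); print(n,c["K"],c["k1"],c["R"],c["t"])
E
```

```text
pics
{'time': 0.0, 'qpos': array([ 9.99494144e-01,  2.07405934e-01,  1.54303080e+00,  2.89369606e-05,
        1.39354310e+00, -1.50487932e-01]), 'qd': array([ 1.38344749e-04, -2.18406607e-03,  1.08060493e-03,  7.14254438e-05,
       -1.40874275e-03, -2.66102220e-04]), 'effort': array([ 8.27969798e-04, -3.83033645e+01, -2.91595316e+01, -2.22409326e-04,
        1.03143606e-02,  1.41181488e-05]), 'eef_pos': array([234.40583598, 524.09257734, 199.89743658]), 'ee_rot': array([-4.34792593e-04,  2.08860426e-01,  9.77944731e-01, -1.11167356e-03]), 'contact_force': array([-0.98781731, -0.70431382,  0.16649247]), 'torque': array([-0.00495604, -0.01084889, -0.01362645]), 'grip_width': 85.5586894130113}
scene [[441.03529498   0.         257.33003228]
 [  0.         441.03529498 191.69227813]
 [  0.           0.           1.        ]] 0.04134015737308363 [[-0.60782304  0.79393836  0.01459575]
 [ 0.57905642  0.45574161 -0.67601276]
 [-0.54336435 -0.40244437 -0.73674535]] [ 347.66511186 -273.94368548 1443.00991526]
top [[374.12127642   0.         250.88609522]
 [  0.         374.12127642 194.34522474]
 [  0.           0.           1.        ]] 0.021930158540060325 [[-0.0105068  -0.999938    0.00368751]
 [-0.99555853  0.01011561 -0.09359958]
 [ 0.09355648 -0.00465456 -0.99560309]] [8.72423446e-01 5.91381524e+02 9.19508829e+02]
wrist [[341.78471464   0.         254.20033977]
 [  0.         341.78471464 182.78867594]
 [  0.           0.           1.        ]] -0.03677041990728811 [[ 0.40725991  0.91330995 -0.00207354]
 [ 0.86995763 -0.3872352   0.30532381]
 [ 0.27805232 -0.12615004 -0.95224633]] [-573.98346338  -39.4176339   378.58710438]
```

View pics/scene0.png

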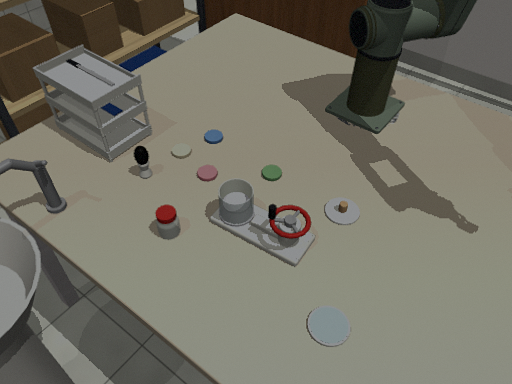

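View pics/top0.png

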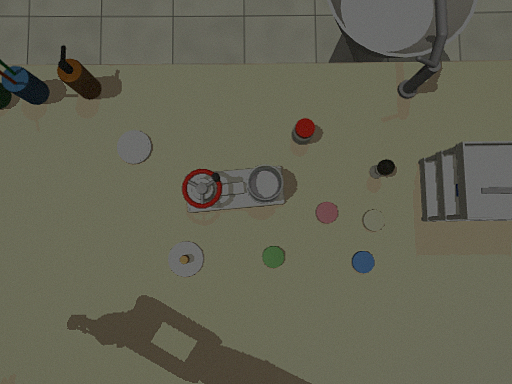

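View pics/wrist0.png

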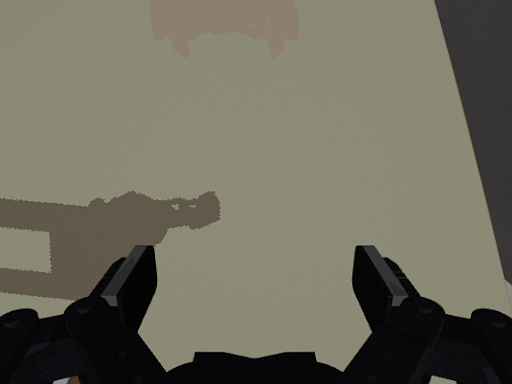

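```bash
cat > h.py <<'E'
import numpy as np, cv2
from scipy.spatial.transform import Rotation as Ro
from cell import telemetry, vision, robot
def dist(c): return np.array([c["k1"],0,0,0,0.])
def pt(c,uv,z):
    n=cv2.undistortPointsIter(np.array([[uv]],float),np.array(c["K"]),dist(c),None,None,(3,50,1e-10))[0,0]
    R=np.array(c["R"]);t=np.array(c["t"]).ravel()
    C=-R.T@t; d=R.T@np.array([n[0],n[1],1.])
    return C+d*(z-C[2])/d[2]
def proj(c,X):
    p,_=cv2.projectPoints(np.array([X],float),cv2.Rodrigues(np.array(c["R"]))[0],np.array(c["t"]).ravel(),np.array(c["K"]),dist(c)); return p[0,0]
# hue ranges (OpenCV HSV)
HUE={"green":(45,80,60),"pink":(165,179,60),"blue":(95,125,90),"violet":(130,155,60),"red":(0,8,150)}
def blobs(c,lo,hi,amin=60):
    hsv=cv2.cvtColor(c["image"],cv2.COLOR_BGR2HSV)
    m=cv2.inRange(hsv,np.array(lo),np.array(hi))
    cs,_=cv2.findContours(m,cv2.RETR_EXTERNAL,cv2.CHAIN_APPROX_NONE)
    return [k for k in cs if cv2.contourArea(k)>=amin]
def disc(c,k,z):
    """contour -> plane points -> enclosing fit: centre, diameters"""
    P=np.array([pt(c,q,z)[:2] for q in k[:,0].astype(float)])
    e=cv2.fitEllipse(P.astype(np.float32)); return np.array(e[0]),e[1]
def st():
    s=telemetry.sense(); q=s["ee_rot"]; R=Ro.from_quat([q[1],q[2],q[3],q[0]])
    return s,R
def togo(xyz,yaw=None):
    """shift in tool axes from measured TCP, yaw of tool y"""
    s,R=st(); d=np.array(xyz)-s["eef_pos"]; return R.inv().apply(d)
E
python3 - <<'E'
from h import *
for n in("top","scene"):
    c=vision.capture(n); im=c["image"]; hsv=cv2.cvtColor(im,cv2.COLOR_BGR2HSV)
    R=np.array(c["R"]);print(n,"cam",-R.T@np.array(c["t"]))
    P={"top":[(327,212),(374,220),(363,262),(274,257),(190,270),(135,148),(265,183),(202,175),(305,128),(250,320),(400,300)],"scene":[(207,173),(181,151),(214,136),(272,173),(340,215),(330,330),(236,205),(275,210)]}[n]
    for p in P: print(p,hsv[p[1],p[0]])
c=vision.capture("top")
im=cv2.resize(c["image"][80:290,110:400],None,fx=2.7,fy=2.7,interpolation=cv2.INTER_CUBIC);cv2.imwrite("pics/t1.png",im)
E
```

```text
top cam [ 5.02738081e+02 -8.29905331e-01  9.70815681e+02]
(327, 212) [177  87 112]
(374, 220) [ 36  48 112]
(363, 262) [104 137 104]
(274, 257) [ 51 100  97]
(190, 270) [ 23   9 109]
(135, 148) [ 48  12 110]
(265, 183) [ 20   7 112]
(202, 175) [ 83   9 113]
(305, 128) [  0 224 107]
(250, 320) [ 30  52 107]
(400, 300) [ 33  51 110]
scene cam [1154.0278554   429.5540836   872.86699249]
(207, 173) [176  72 138]
(181, 151) [ 34  25 143]
(214, 136) [106 112 132]
(272, 173) [ 55  83 117]
(340, 215) [ 90   5 144]
(330, 330) [ 92  25 144]
(236, 205) [ 90   5 108]
(275, 210) [173 235  25]
```

View pics/t1.png

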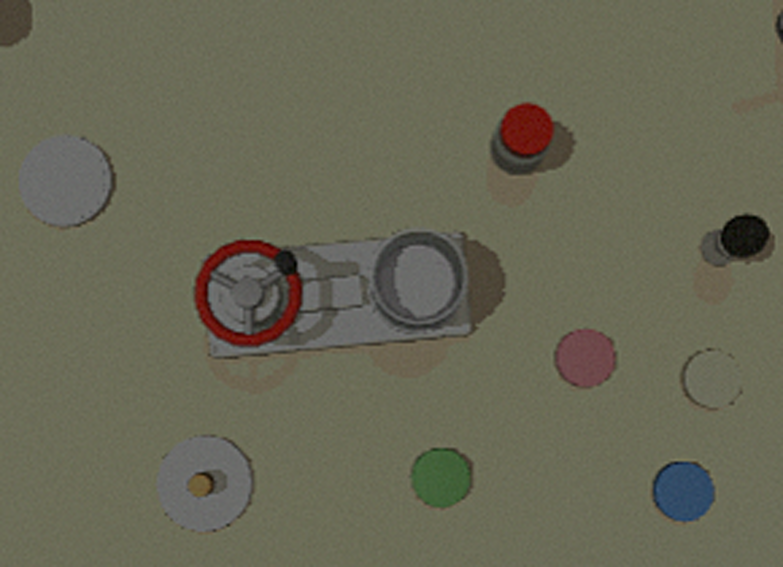

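```bash
cat >> h.py <<'E'
R_={"pink":((165,60,60),(179,180,255)),"blue":((95,80,60),(125,255,255)),"green":((45,65,50),(75,255,255)),"violet":((128,50,50),(160,255,255))}
def soaps(name="top"):
    c=vision.capture(name)
    for n,(lo,hi) in R_.items():
        for k in blobs(c,lo,hi):
            ctr,d=disc(c,k,12.0); print(name,n,ctr.round(1),np.round(d,1))
    return c
E
python3 - <<'E'
from h import *
c=soaps("top"); s=soaps("scene")
# red ring
for nm,cc in(("top",c),("scene",s)):
    hsv=cv2.cvtColor(cc["image"],cv2.COLOR_BGR2HSV)
    m=cv2.inRange(hsv,(0,150,40),(6,255,255))|cv2.inRange(hsv,(172,150,40),(180,255,255))
    cs,_=cv2.findContours(m,cv2.RETR_EXTERNAL,cv2.CHAIN_APPROX_NONE)
    for k in cs:
        if cv2.contourArea(k)>60:print(nm,"red@90",disc(cc,k,90)[0],disc(cc,k,90)[1],"@75",disc(cc,k,75))
    # low-sat white
    m=cv2.inRange(hsv,(0,0,90),(180,22 if nm=="top" else 15,255))
    m=cv2.morphologyEx(m,cv2.MORPH_OPEN,np.ones((3,3)))
    cs,_=cv2.findContours(m,cv2.RETR_EXTERNAL,cv2.CHAIN_APPROX_NONE)
    for k in cs:
        if cv2.contourArea(k)>150:
            print(nm,"white",cv2.boundingRect(k),disc(cc,k,6))
    for f,x in(("hsvS",hsv[...,1]),):
        cv2.imwrite(f"pics/{nm}_S.png",cv2.convertScaleAbs(x,alpha=2.5))
sc=cv2.resize(s["image"][110:260,120:380],None,fx=3,fy=3,interpolation=cv2.INTER_CUBIC);cv2.imwrite("pics/s1.png",sc)
E
```

```text
top pink [ 544.9 -198.1] [48.8 51.9]
top blue [ 419.3 -286.4] [52.2 53. ]
top blue [885.9 616.5] [27.8 62.8]
top blue [914.1 602.5] [31.5 63.5]
top green [434.5 -59.2] [52.3 53. ]
scene pink [ 548.3 -193.1] [51.1 59.3]
scene blue [ 421.8 -280.6] [50.5 60.2]
scene blue [ 521.3 -620.2] [35.4 73.2]
scene blue [ 251.1 -766.6] [ 69.  213.6]
scene green [436.8 -54.1] [51.9 59.8]
top red@90 [601.87091064 111.66217041] (84.98381805419922, 85.9125747680664) @75 (array([603.55914307, 113.57787323]), (86.43106079101562, 87.37562561035156))
top red@90 [ 745.52838135 -135.97190857] (44.20069885253906, 45.45096969604492) @75 (array([ 749.6630249 , -138.27333069]), (44.95342254638672, 46.2249870300293))
top white (168, 242, 35, 35) (array([430.89877319, 163.74049377]), (85.88468933105469, 86.8616714477539))
top white (224, 193, 33, 16) (array([576.70550537,  20.35182571]), (33.749427795410156, 87.49061584472656))
top white (187, 185, 18, 18) (array([600.85858154, 138.35939026]), (40.81245422363281, 49.381103515625))
top white (256, 171, 22, 26) (array([621.90649414, -45.58263779]), (55.004985809326
[... 1840 characters left out ...]
(86.22978210449219, 89.297607421875))
scene white (222, 191, 28, 20) (array([575.37115479, -70.0124588 ]), (65.39813232421875, 68.30594635009766))
scene white (110, 126, 32, 25) (array([ 579.18597412, -489.17843628]), (47.61320114135742, 113.45298767089844))
scene white (43, 53, 94, 49) (array([ 444.39364624, -825.23828125]), (213.95852661132812, 304.82684326171875))
scene white (406, 35, 73, 31) (array([-516.75854492,   74.28533936]), (170.19166564941406, 260.15826416015625))
scene white (174, 23, 25, 18) (array([   4.98145103, -776.77612305]), (68.98712921142578, 144.45553588867188))
scene white (461, 0, 51, 69) (array([-763.09222412,  157.54716492]), (169.66201782226562, 512.03173828125))
```

View pics/s1.png

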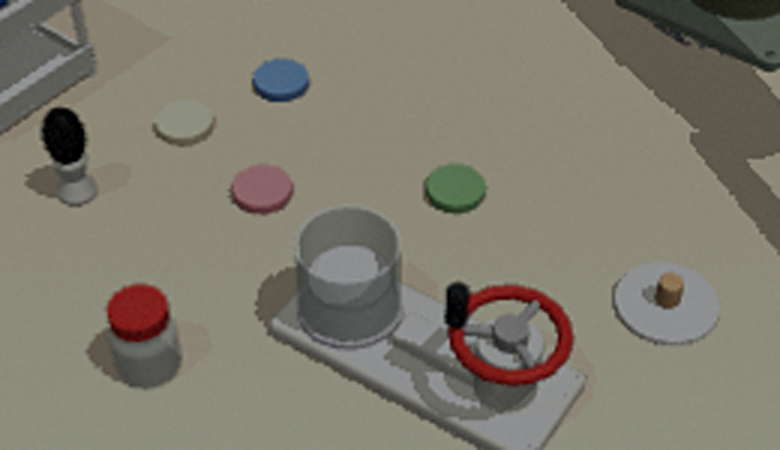

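View pics/scene_S.png

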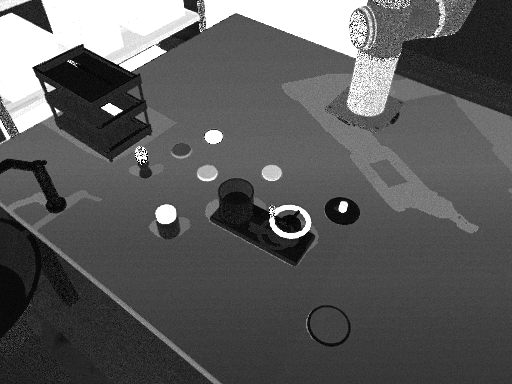

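Run:
```python
from h import *
c=vision.capture("top")
print("rim",pt(c,(265.4,183.7),100),"grip",pt(c,(216.2,177),130),"hub",pt(c,(110+247/2.7,80+293/2.7),96))
for p in[(465,233),(470,332),(211,357)]: print("foot",pt(c,(110+p[0]/2.7,80+p[1]/2.7),20))
print("cream",pt(c,(110+712.5/2.7,80+379/2.7),12))
g=cv2.GaussianBlur(cv2.resize(c["image"][...,1],None,fx=4,fy=4,interpolation=cv2.INTER_CUBIC),(0,0),2)
for nm,(u,v),z,D in(("rim",(265.4,183.7),100,86),("cream",(374,220),12,56),("knob",(185,260),32,22),("lid",(186,260),6,90)):
    r=D/2*374/(971-z)*4; x0,y0=int(u*4-r*1.4),int(v*4-r*1.4); w=int(2.8*r)
    h=cv2.HoughCircles(g[y0:y0+w,x0:x0+w],cv2.HOUGH_GRADIENT_ALT if 0 else cv2.HOUGH_GRADIENT,1,8,param1=60,param2=8,minRadius=int(r*.9),maxRadius=int(r*1.1))
    for q in (h[0][:2] if h is not None else []): print(nm,pt(c,((q[0]+x0-1.5)/4,(q[1]+y0-1.5)/4),z).round(1),q[2]/r)
s=vision.capture("scene")
u=lambda x,y:(120+x/3,110+y/3)
print("scene cream",pt(s,u(185,121),12),"grip top",pt(s,u(458,288),134),"rim",pt(s,u(349,236),100),"hub",pt(s,u(511,328),96),"knob",pt(s,u(671,278),32))
k=[b for b in blobs(s,(8,60,60),(20,255,255),20)]
```

```text
rim [609.28791972 -39.189295   100.        ] grip [622.02202144  73.41720804 130.        ] hub [599.876388   111.03279418  96.        ]
foot [663.69216517 -86.59433717  20.        ]
foot [569.17726141 -89.58727765  20.        ]
foot [548.13400057 154.42675983  20.        ]
cream [ 522.8806149  -318.78002601   12.        ]
rim [612.1 -37.1 100. ] 0.9383208
rim [610.9 -43.  100. ] 1.0385166
cream [ 524.5 -315.9   12. ] 1.0348262
cream [ 525.1 -321.7   12. ] 1.06001
knob [432.5 160.8  32. ] 1.0442209
knob [430.7 165.7  32. ] 0.9129801
lid [431.2 162.7   6. ] 0.97044706
lid [434.2 157.    6. ] 0.9217098
scene cream [ 525.56459846 -310.52438515   12.        ] grip top [622.20392333  78.66447523 134.        ] rim [607.28351657 -38.05024367 100.        ] hub [602.28216294 115.50931183  96.        ] knob [428.43597394 165.2587742   32.        ]
```

```bash
python3 -m creep '[[[0,0,0,0,0,-0.14,1],[0,0,0,0,0,-0.14,1],[0,0,0,0,0,-0.14,1],[-32,-37,0,0,0,0,1],[-32,-37,0,0,0,0,1],[-32,-37,0,0,0,0,1],[-32,-37,0,0,0,0,1],[-32,-37,0,0,0,0,1]]]' 30
python3 - <<'E'
from h import *
s,R=st();print(s["qpos"].round(2),R.as_matrix().round(3),togo([622,76,170]))
E
```

```text
time: 1.5
eef_pos: [395.7, 338.5, 201.3]
ee_rot: [0.0, 0.0, 1.0, 0.0]
contact_force: [0.6, 0.7, 0.9]
grip_width: 85.3
[ 0.54  0.09  1.67 -0.    1.38 -1.03] [[-1.     0.001  0.001]
 [ 0.001  1.     0.   ]
 [-0.001  0.    -1.   ]] [-226.45323819 -262.38167033   31.37525335]
```

```bash
python3 -m creep '[[[-32,-37,4,0,0,0,1],[-32,-37,4,0,0,0,1],[-32,-37,4,0,0,0,1],[-32,-37,4,0,0,0,1],[-32,-37,4,0,0,0,1],[-32,-37,4,0,0,0,1],[-34,-40,7,0,0,0,1],[0,0,0,0,0,0,1]]]'
python3 - <<'E'
from h import *
s,R=st();print(s["eef_pos"],s["qpos"].round(2))
c=vision.capture("wrist");cv2.imwrite("pics/w1.png",c["image"])
Rr=np.array(c["R"]);print(-Rr.T@np.array(c["t"]))
print("tcp px",proj(c,s["eef_pos"]),"predicted grip top",proj(c,[622,75.5,134]),"hub",proj(c,[601.5,112,96]))
E
```

```text
time: 2.5
eef_pos: [622.1, 74.2, 169.1]
ee_rot: [-0.0, 0.003, 1.0, -0.0]
contact_force: [0.7, 0.6, -0.5]
grip_width: 85.2
[622.08234023  74.15731054 169.11157285] [-0.02  0.34  1.44 -0.    1.36 -1.58]
[543.45083814  74.98188511 340.44767547]
tcp px [253.56544126 224.02823476] predicted grip top [255.78816509 201.06546011] hub [305.28909528 156.2592295 ]
```

View pics/w1.png

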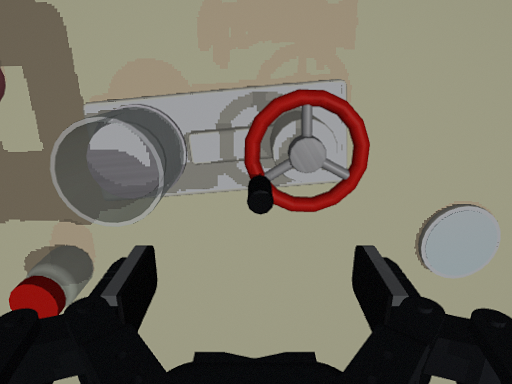

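Run:
```python
from h import *
c=vision.capture("wrist")
cv2.imwrite("pics/w1z.png",cv2.resize(c["image"][80:240,40:380],None,fx=2.3,fy=2.3,interpolation=cv2.INTER_CUBIC))
print("hub",pt(c,(307,154),96),"grip",pt(c,(260.5,202),134))
hsv=cv2.cvtColor(c["image"],cv2.COLOR_BGR2HSV)
m=cv2.inRange(hsv,(0,150,40),(6,255,255))|cv2.inRange(hsv,(172,150,40),(180,255,255))
cs,_=cv2.findContours(m,cv2.RETR_EXTERNAL,cv2.CHAIN_APPROX_NONE)
for k in cs:
    if cv2.contourArea(k)>1000:print("red@90",disc(c,k,90))
```

```text
hub [598.59565691 115.17058604  96.        ] grip [621.56119946  80.48318631 134.        ]
red@90 (array([ 728.4307251 , -116.68270874]), (40.20259475708008, 52.57461166381836))
red@90 (array([600.37811279, 113.94798279]), (85.18743896484375, 87.19099426269531))
```

View pics/w1z.png

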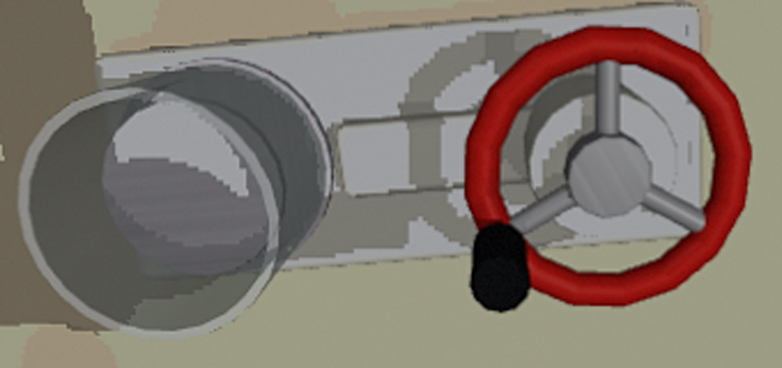

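Run:
```python
from h import *
c=vision.capture("wrist")
u=lambda x,y:(40+(x+.5)/2.3-.5,80+(y+.5)/2.3-.5)
print("hub",pt(c,u(610,175),96),"grip",pt(c,u(502,285),134))
P=np.array([pt(c,u(*q),100)[:2] for q in[(20,195),(60,110),(110,89),(200,105),(255,160),(278,240),(255,300),(200,333),(140,335),(80,300),(40,255)]])
print("rim",cv2.fitEllipse(P.astype(np.float32)),cv2.minEnclosingCircle(P.astype(np.float32)))
```

```text
hub [599.35154355 114.95019811  96.        ] grip [622.18972991  80.07842028 134.        ]
rim ((612.279541015625, -32.69560241699219), (81.10167694091797, 84.92890930175781), 124.45374298095703) ((612.2864990234375, -32.633670806884766), 42.24105453491211)
```

```bash
python3 -m creep '[[[0,3.5,10,0,0,0,1],[0,0,18,0,0,0,1],[0,0,18,0,0,0,1],[0,0,18,0,0,0,1],[0,0,0,0,0,0,0],[0,0,0,0,0,0,0],[0,0,0,0,0,0,0],[0,0,0,0,0,0,0]]]' 40
python3 - <<'E'
from h import *
c=vision.capture("wrist");cv2.imwrite("pics/w2.png",c["image"]); s,_=st();print(s["grip_width"],s["contact_force"])
E
```

```text
time: 3.65
eef_pos: [621.2, 81.0, 107.0]
ee_rot: [0.001, 0.0, 1.0, -0.0]
contact_force: [0.4, -0.2, -0.5]
grip_width: 12.1
4.5108554658275235 [ 0.26683717 -0.94454576  0.63876009]
```

View pics/w2.png

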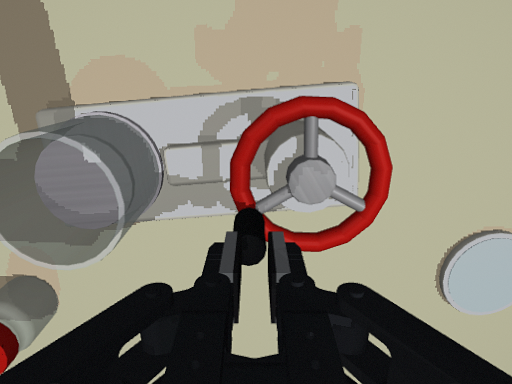

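Run:
```python
from h import *
c=vision.capture("wrist");s,_=st();print(s["grip_width"],s["eef_pos"],proj(c,s["eef_pos"]),proj(c,[622,80,134]),c["t"])
cv2.imwrite("pics/w3.png",cv2.resize(c["image"][150:350,140:400],None,fx=3,fy=3,interpolation=cv2.INTER_CUBIC))
c=vision.capture("scene");cv2.imwrite("pics/s3.png",cv2.resize(c["image"][100:300,180:440],None,fx=3,fy=3,interpolation=cv2.INTER_CUBIC))
```

```text
0.09157501592373458 [620.93139156  80.98192307 106.70092703] [253.55894224 223.66338837] [251.37959191 249.94924083] [ -81.03642706 -601.33706982   98.23015657]
```

View pics/w3.png

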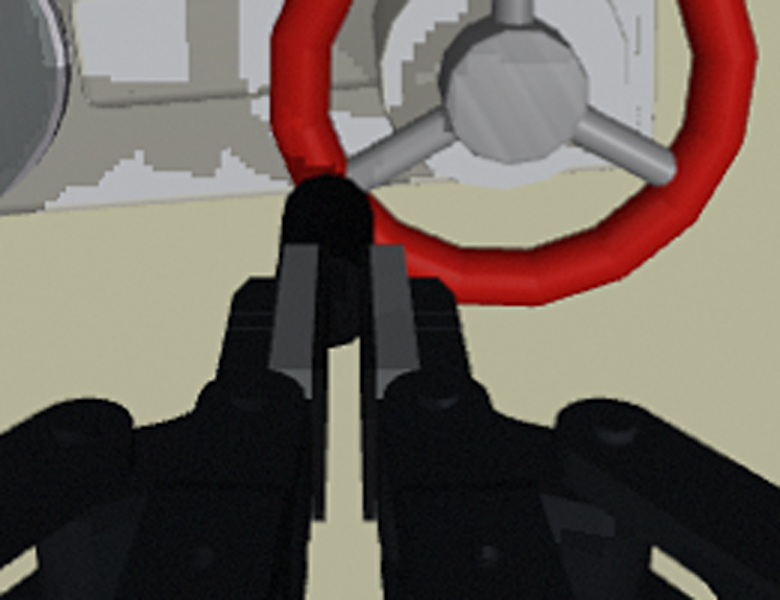

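View pics/s3.png

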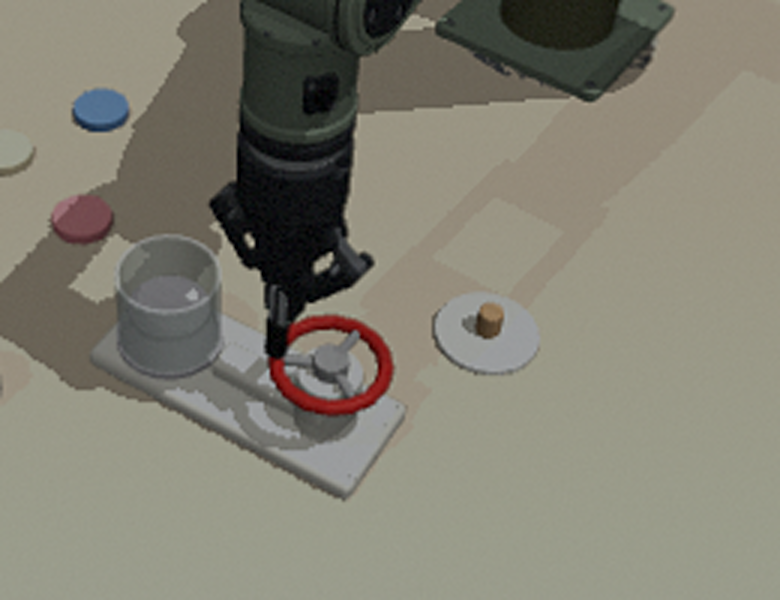

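Run:
```python
from h import *
c=vision.capture("wrist");s,_=st();print(s["grip_width"],s["time"],s["contact_force"])
cv2.imwrite("pics/w4.png",cv2.resize(c["image"][150:350,140:400],None,fx=3,fy=3,interpolation=cv2.INTER_CUBIC))
c=vision.capture("scene");cv2.imwrite("pics/s4.png",cv2.convertScaleAbs(cv2.resize(c["image"][180:260,240:340],None,fx=7,fy=7,interpolation=cv2.INTER_CUBIC),alpha=2.5))
```

```text
0.0018251735148396217 3.85 [ 0.01757136 -1.13872781  0.03431644]
```

View pics/w4.png

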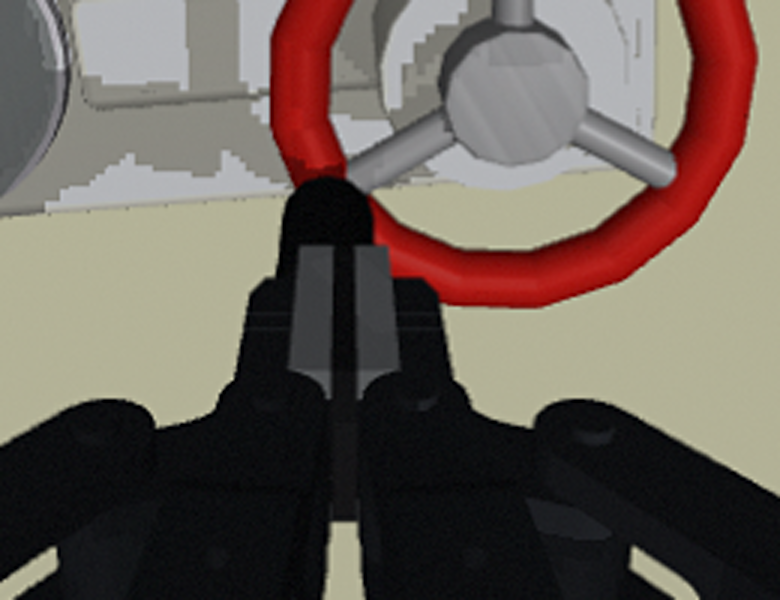

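View pics/s4.png

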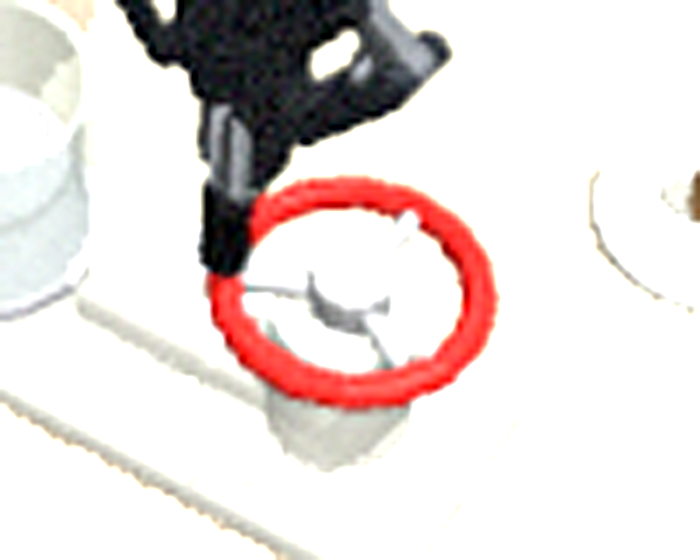

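Run:
```python
from h import *
s,_=st();e=s["eef_pos"];print(e)
c=vision.capture("scene")
f=lambda p:((p-np.array([240,180])+.5)*7-.5).round()
for z in(0,27,38): print("scene zoom tcp+",z,f(proj(c,e+[0,0,z])))
print("grip base/top",f(proj(c,[622,78,98])),f(proj(c,[622,78,134])))
w=vision.capture("wrist")
g=lambda p:((p-np.array([140,150])+.5)*3-.5).round()
for z in(0,27,38): print("wrist zoom tcp+",z,g(proj(w,e+[0,0,z])))
print("grip base/top",g(proj(w,[622,78,98])),g(proj(w,[622,78,134])))
```

```text
[620.63752486  80.99297932 106.27897053]
scene zoom tcp+ 0 [237. 242.]
scene zoom tcp+ 27 [240. 187.]
scene zoom tcp+ 38 [242. 164.]
grip base/top [226. 256.] [230. 184.]
wrist zoom tcp+ 0 [341. 223.]
wrist zoom tcp+ 27 [341. 296.]
wrist zoom tcp+ 38 [341. 332.]
grip base/top [326. 212.] [322. 305.]
```

```bash
python3 -m creep '[[[0,0,0,0,0,0,1],[0,0,0,0,0,0,1],[0,0,0,0,0,0,1],[0,0,0,0,0,0,1],[0,0,0,0,0,0,1]]]' 40
python3 - <<'E'
from h import *
c=vision.capture("wrist")
cv2.imwrite("pics/w5.png",cv2.resize(cv2.convertScaleAbs(c["image"][150:350,140:400],alpha=1.6),None,fx=3,fy=3,interpolation=cv2.INTER_CUBIC))
c=vision.capture("scene");cv2.imwrite("pics/s5.png",cv2.convertScaleAbs(cv2.resize(c["image"][180:260,240:340],None,fx=7,fy=7,interpolation=cv2.INTER_CUBIC),alpha=2.5))
E
```

```text
time: 4.62
eef_pos: [620.5, 81.0, 106.1]
ee_rot: [-0.0, 0.0, 1.0, -0.0]
contact_force: [0.2, 0.1, 0.2]
grip_width: 85.0
```

View pics/w5.png

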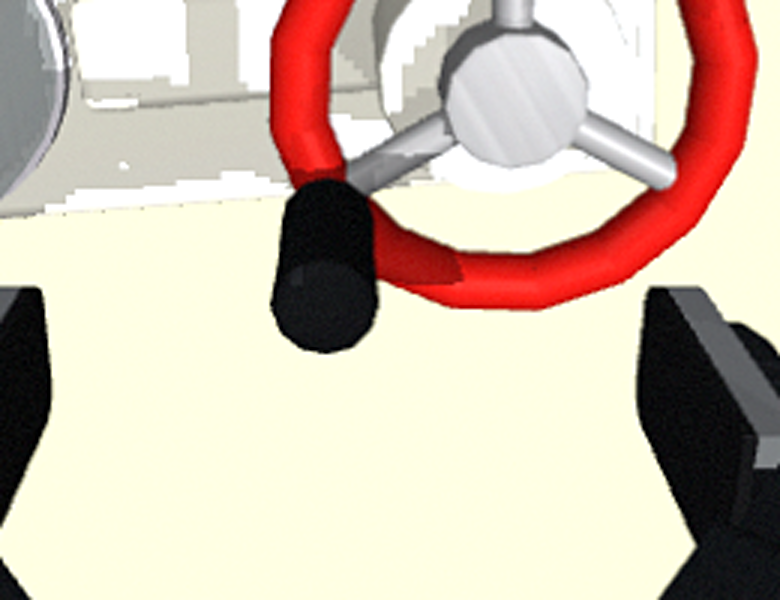

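View pics/s5.png

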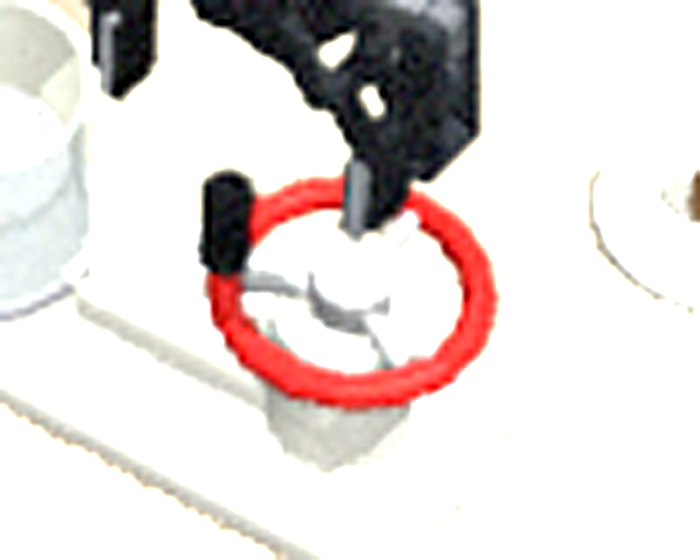

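Run:
```python
from h import *
s,_=st();print(s["eef_pos"],s["qpos"])
c=vision.capture("scene");w=vision.capture("wrist")
f=lambda p:((p-np.array([240,180])+.5)*7-.5).round()
g=lambda p:((p-np.array([140,150])+.5)*3-.5).round()
for z in(106,119,133,146):
    print(z,[ (f(proj(c,[x,81+44,z])),g(proj(w,[x,81+44,z]))) for x in(609.6,631.6)])
```

```text
[620.55074365  81.02932301 106.08940122] [-8.35895817e-03  3.99425372e-01  1.49838946e+00  4.14503838e-05
  1.24374660e+00 -1.57832714e+00]
106 [(array([369., 287.]), array([586., 167.])), (array([330., 330.]), array([577., 277.]))]
119 [(array([372., 261.]), array([604., 196.])), (array([332., 304.]), array([593., 312.]))]
133 [(array([375., 233.]), array([625., 231.])), (array([335., 276.]), array([613., 355.]))]
146 [(array([378., 206.]), array([649., 270.])), (array([338., 249.]), array([635., 402.]))]
```

```bash
python3 -m creep '[[[0,-3,13,0,0,0,1],[0,0,13,0,0,0,1],[0,0,0,0,0,0,1]]]' 40
python3 - <<'E'
from h import *
s,_=st();print(s["eef_pos"])
c=vision.capture("wrist")
cv2.imwrite("pics/w6.png",cv2.resize(cv2.convertScaleAbs(c["image"][150:350,140:400],alpha=1.6),None,fx=3,fy=3,interpolation=cv2.INTER_CUBIC))
c=vision.capture("scene");cv2.imwrite("pics/s6.png",cv2.convertScaleAbs(cv2.resize(c["image"][180:260,240:340],None,fx=7,fy=7,interpolation=cv2.INTER_CUBIC),alpha=1.8))
E
```

```text
time: 5.2
eef_pos: [618.5, 78.0, 77.4]
ee_rot: [-0.002, 0.0, 1.0, 0.0]
contact_force: [-0.2, 0.5, -0.3]
grip_width: 85.5
[618.49061822  77.97501632  77.40875987]
```

View pics/w6.png

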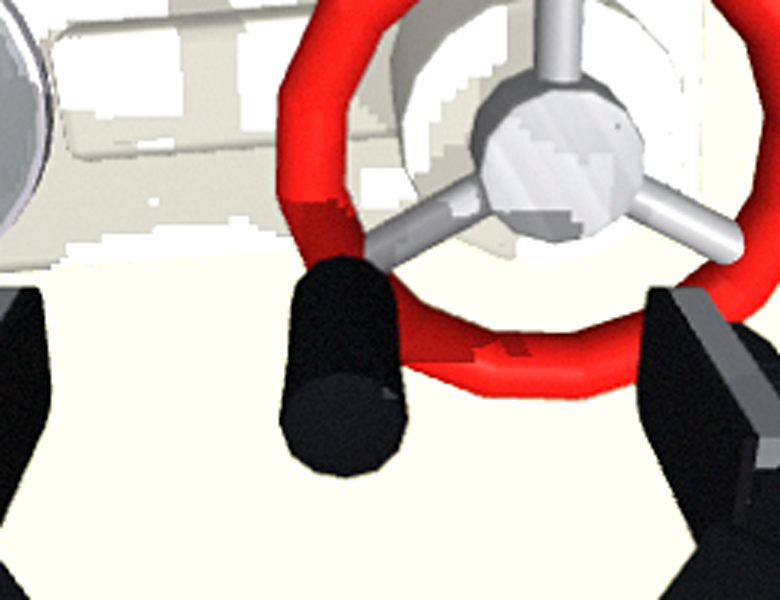

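View pics/s6.png

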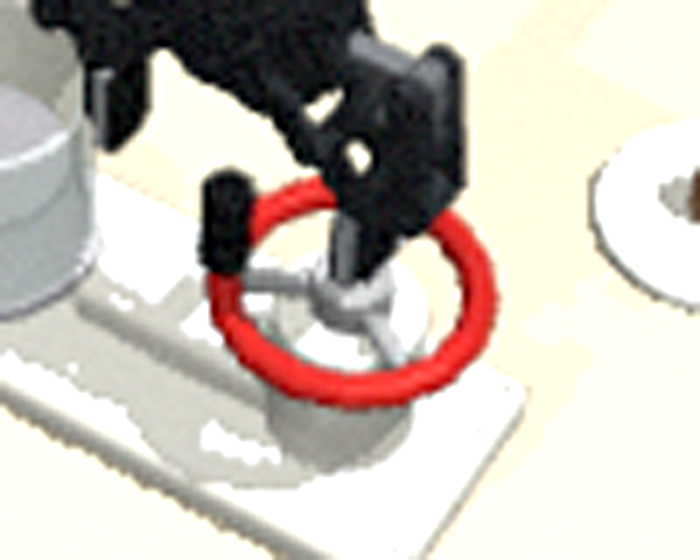

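```bash
python3 -m creep '[[[0,0,0,0,0,0,0],[0,0,0,0,0,0,0],[0,0,0,0,0,0,0],[0,0,0,0,0,0,0],[0,0,0,0,0,0,0],[0,0,0,0,0,0,0]]]' 40
python3 - <<'E'
from h import *
s,_=st();print(s["eef_pos"],s["grip_width"])
c=vision.capture("wrist")
cv2.imwrite("pics/w7.png",cv2.resize(cv2.convertScaleAbs(c["image"][150:350,140:400],alpha=1.6),None,fx=3,fy=3,interpolation=cv2.INTER_CUBIC))
E
```

```text
time: 6.05
eef_pos: [620.7, 77.9, 80.4]
ee_rot: [0.0, 0.0, 1.0, -0.0]
contact_force: [-0.5, 0.0, 2.6]
grip_width: 16.7
[620.71044232  77.93505897  80.44170938] 16.739075273080253
```

View pics/w7.png

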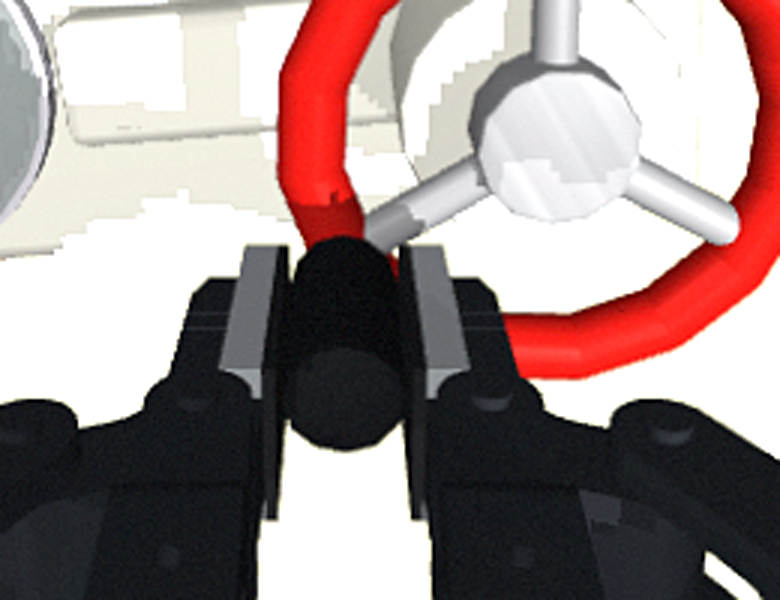

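Run:
```python
import numpy as np
t=np.radians(-58.5+22.5*np.arange(9)); p=42*np.c_[-np.cos(t),np.sin(t)]; p=p.round(1); print(np.diff(p,axis=0).round(1).tolist())
```

```text
[[-12.1, 11.1], [-6.8, 14.9], [-0.7, 16.4], [5.7, 15.3], [11.1, 12.1], [14.9, 6.8], [16.4, 0.7], [15.3, -5.7]]
```

```bash
python3 -m creep '[[[-12.1,11.1,0,0,0,0,0],[-6.8,14.9,0,0,0,0,0],[-0.7,16.4,0,0,0,0,0],[5.7,15.3,0,0,0,0,0],[0,0,0,0,0,0,0]]]'
python3 - <<'E'
from h import *
s,_=st();print(s["eef_pos"],s["grip_width"],s["contact_force"])
c=vision.capture("wrist")
cv2.imwrite("pics/w8.png",c["image"])
E
```

```text
time: 6.72
eef_pos: [633.2, 137.6, 80.3]
ee_rot: [-0.001, -0.001, 1.0, -0.0]
contact_force: [-4.2, -3.4, 7.9]
grip_width: 16.6
[633.16259309 137.62569024  80.31384787] 16.600169510728154 [-4.17289396 -3.36265377  7.86685852]
```

View pics/w8.png

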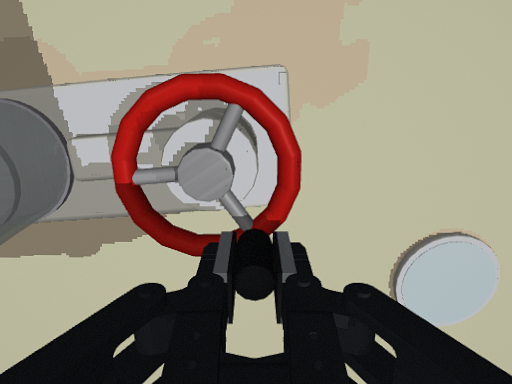

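```bash
python3 -m creep '[[[11.1,12.1,-2,0,0,0,0],[14.9,6.8,0,0,0,0,0],[16.4,0.7,0,0,0,0,0],[15.3,-5.7,0,0,0,0,0],[12.1,-11.1,0,0,0,0,0],[6.8,-14.9,0,0,0,0,0],[0.7,-16.4,0,0,0,0,0],[-5.7,-15.3,0,0,0,0,0]]]'
python3 - <<'E'
from h import *
s,_=st();print(s["eef_pos"],s["grip_width"],s["contact_force"])
E
```

```text
time: 7.78
eef_pos: [561.4, 93.7, 80.7]
ee_rot: [-0.001, 0.0, 1.0, 0.002]
contact_force: [4.7, 5.1, -10.6]
grip_width: 16.3
[561.42007092  93.69734197  80.71603589] 16.26994575306382 [  4.74187407   5.14573872 -10.64967829]
```

```bash
python3 -m creep '[[[-11.1,-12.1,1,0,0,0,0],[-14.9,-6.8,0,0,0,0,0],[-16.4,-0.7,0,0,0,0,0],[-15.3,5.7,0,0,0,0,0],[-12.1,11.1,0,0,0,0,0],[-6.8,14.9,0,0,0,0,0],[-0.7,16.4,0,0,0,0,0],[5.7,15.3,0,0,0,0,0]]]'
python3 -m creep '[[[11.1,12.1,0,0,0,0,0],[14.9,6.8,0,0,0,0,0],[16.4,0.7,0,0,0,0,0],[15.3,-5.7,0,0,0,0,0],[12.1,-11.1,0,0,0,0,0],[6.8,-14.9,0,0,0,0,0],[0.7,-16.4,0,0,0,0,0],[-5.7,-15.3,0,0,0,0,0]]]'
python3 - <<'E'
from h import *
s,_=st();print(s["eef_pos"],s["grip_width"],s["contact_force"])
c=vision.capture("scene");cv2.imwrite("pics/s9.png",cv2.resize(c["image"][100:300,180:440],None,fx=3,fy=3,interpolation=cv2.INTER_CUBIC))
E
```

```text
time: 8.78
eef_pos: [634.2, 136.1, 80.6]
ee_rot: [-0.0, 0.0, 1.0, -0.001]
contact_force: [-4.3, -5.2, -3.9]
grip_width: 16.8
time: 9.78
eef_pos: [556.8, 108.5, 80.8]
ee_rot: [-0.006, 0.003, 1.0, 0.017]
contact_force: [-15.8, 65.2, 0.7]
grip_width: 16.4
[556.82813895 108.51723486  80.76724197] 16.44893142711587 [-15.75627525  65.18229242   0.6990459 ]
```

View pics/s9.png

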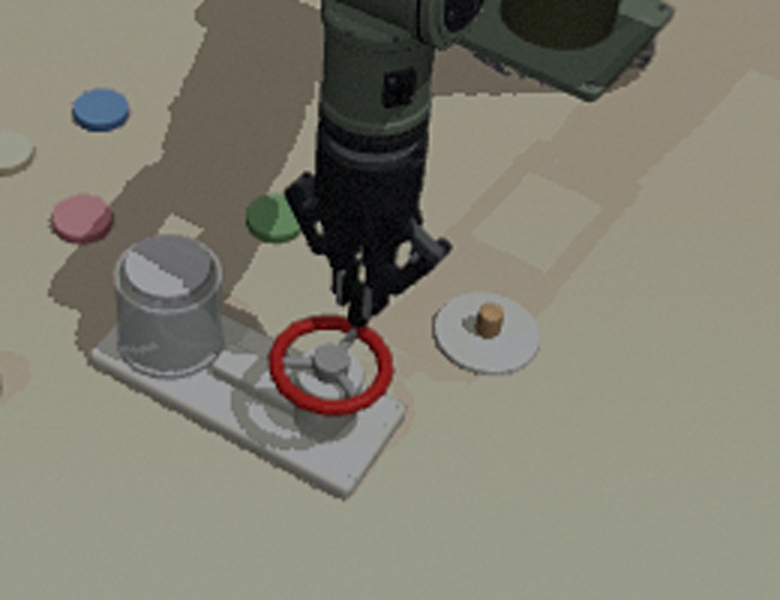

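```bash
python3 -m creep '[[[3,8,0,0,0,0,0],[1,5,0,0,0,0,0],[0,0,0,0,0,0,0],[0,0,0,0,0,0,0]]]'
python3 - <<'E'
from h import *
s,_=st();print(s["eef_pos"],s["grip_width"],s["contact_force"])
E
```

```text
time: 10.32
eef_pos: [556.7, 109.8, 80.9]
ee_rot: [-0.002, 0.0, 1.0, 0.004]
contact_force: [-1.5, 11.7, -8.4]
grip_width: 16.4
[556.65528862 109.80647931  80.851484  ] 16.437880600390702 [-1.47904557 11.68445361 -8.43993416]
```

```bash
python3 -m creep '[[[0,3,0,0,0,0,0],[0,0,0,0,0,0,1],[0,0,0,0,0,0,1],[0,0,0,0,0,0,1],[0,0,0,0,0,0,1],[0,0,-30,0,0,0,1],[0,0,-50,0,0,0,1],[0,0,0,0,0,0,1]]]'
python3 - <<'E'
from h import *
s,_=st();print(s["eef_pos"],s["grip_width"],s["contact_force"])
c=soaps("top");cv2.imwrite("pics/t2.png",cv2.resize(c["image"][80:290,110:400],None,fx=2.7,fy=2.7,interpolation=cv2.INTER_CUBIC))
soaps("scene")
E
```

```text
time: 11.32
eef_pos: [563.1, 108.0, 166.7]
ee_rot: [0.006, 0.001, 1.0, 0.0]
contact_force: [0.3, -0.1, 0.0]
grip_width: 85.0
[563.12047342 108.00720431 166.69668634] 85.02841399051583 [ 0.2533741  -0.10199206  0.00382324]
top pink [ 545.  -199.4] [47.3 50.6]
top blue [ 419.2 -286.1] [52.3 53.1]
top blue [886.7 614.8] [31.2 63.7]
top blue [913.7 602.1] [31.6 63.8]
top green [434.4 -59.3] [52.2 53.1]
scene pink [ 548.2 -192.9] [51.6 59.4]
scene blue [ 422.2 -280.5] [50.5 60.8]
scene blue [ 522.  -620.6] [36.6 69.8]
scene blue [ 252.7 -766.3] [ 69.1 219. ]
scene green [437.1 -54.1] [52.4 59.8]
```

View pics/t2.png

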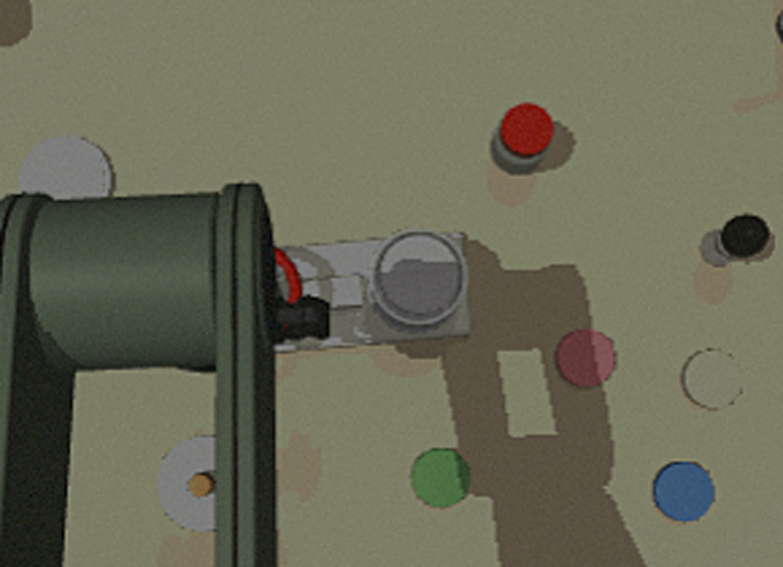

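```bash
python3 -m creep '[[[25.7,-33.2,0,0,0,0,1],[25.7,-33.2,0,0,0,0,1],[25.7,-33.2,10,0,0,0,1],[25.7,-33.2,20,0,0,0,1],[25.7,-33.2,30,0,0,0,1],[0,0,0,0,0,0,1],[0,0,0,0,0,0,1]]]'
python3 - <<'E'
from h import *
s,_=st();print(s["eef_pos"],s["qpos"].round(2))
c=vision.capture("wrist");cv2.imwrite("pics/w10.png",c["image"])
for k in blobs(c,*R_["green"]):
    print("green",disc(c,k,12))
print(proj(c,[434.5,-58,12]))
E
```

```text
time: 12.3
eef_pos: [430.1, -57.7, 100.6]
ee_rot: [-0.0, 0.001, 1.0, 0.0]
contact_force: [0.3, 0.3, -0.7]
grip_width: 85.1
[430.11514822 -57.67448563 100.59473955] [-0.33  0.02  1.97  0.    1.15 -1.9 ]
green (array([432.08004761, -57.21356201]), (53.69584274291992, 54.638545989990234))
[253.25143419 182.4652844 ]
```

View pics/w10.png

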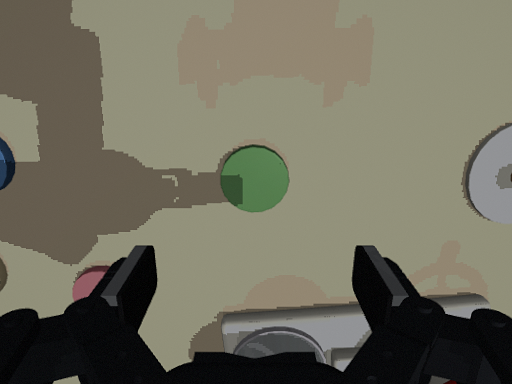

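```bash
python3 -m creep '[[[-3.4,0,20,0,0,0,0.8],[0,0,30,0,0,0,0.8],[0,0,30,0,0,0,0.8],[0,0,15,0,0,0,0.8],[0,0,0,0,0,0,0.8],[0,0,0,0,0,0,0.8]]]'
python3 - <<'E'
from h import *
s,_=st();print(s["eef_pos"],s["contact_force"],s["grip_width"])
c=vision.capture("wrist");cv2.imwrite("pics/w11.png",c["image"])
c=vision.capture("scene");cv2.imwrite("pics/s11.png",cv2.convertScaleAbs(cv2.resize(c["image"][120:220,210:340],None,fx=6,fy=6,interpolation=cv2.INTER_CUBIC),alpha=1.8))
f=lambda p:((p-np.array([210,120])+.5)*6-.5).round()
for z in(0,20,30): print(f(proj(c,s["eef_pos"]+[11,34,z])))
E
```

```text
time: 13.1
eef_pos: [435.0, -58.1, 7.1]
ee_rot: [0.001, 0.0, 1.0, -0.0]
contact_force: [0.3, -0.5, -0.0]
grip_width: 68.1
[435.03987228 -58.11755891   7.14372046] [ 0.30238315 -0.53745132 -0.01254149] 68.08042998481845
[413. 364.]
[415. 333.]
[416. 317.]
```

View pics/w11.png

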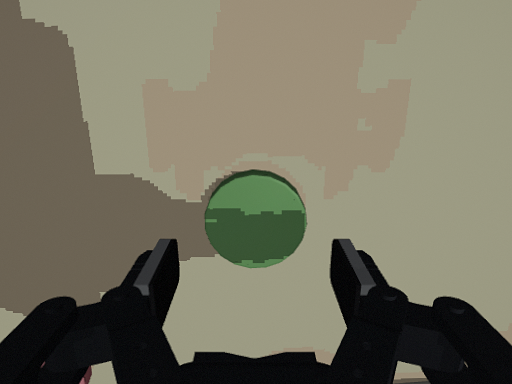

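View pics/s11.png

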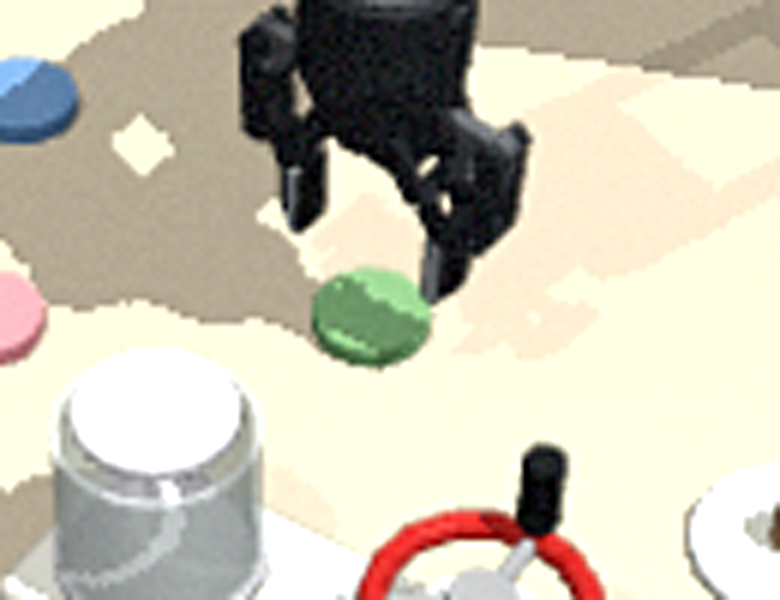

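```bash
python3 -m creep '[[[0,0,15,0,0,0,0.8],[0,0,10,0,0,0,0.8],[0,0,3,0,0,0,0.8],[0,0,0,0,0,0,0.8]]]'
python3 - <<'E'
from h import *
s,_=st();print(s["eef_pos"],s["contact_force"],s["grip_width"])
c=vision.capture("wrist");cv2.imwrite("pics/w12.png",c["image"])
E
```

```text
time: 13.7
eef_pos: [433.1, -57.8, -22.4]
ee_rot: [-0.001, 0.0, 1.0, 0.0]
contact_force: [0.4, -0.3, 0.2]
grip_width: 68.5
[433.13107653 -57.81199816 -22.44884735] [ 0.41212676 -0.27586096  0.23884286] 68.46592755328764
```

View pics/w12.png

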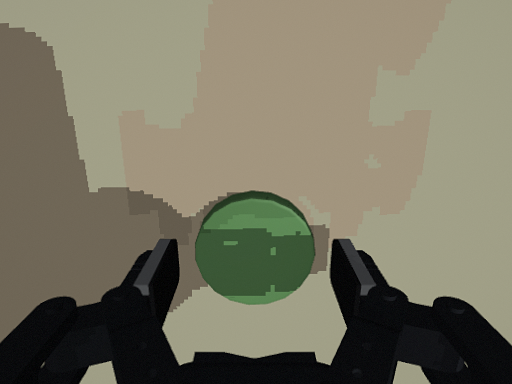

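```bash
python3 -m creep '[[[0,0,3,0,0,0,0.8],[0,0,3,0,0,0,0.8],[0,0,0,0,0,0,0.8]]]'; python3 -m creep '[[[0,0,2,0,0,0,0.8],[0,0,0,0,0,0,0.8]]]'; python3 -m creep '[[[0,0,2,0,0,0,0.8],[0,0,0,0,0,0,0.8]]]'
```

```text
time: 14.12
eef_pos: [433.4, -57.9, -28.1]
ee_rot: [-0.0, 0.0, 1.0, 0.0]
contact_force: [0.2, -0.2, -0.3]
grip_width: 68.3
time: 14.38
eef_pos: [433.5, -57.9, -30.0]
ee_rot: [-0.0, 0.0, 1.0, 0.0]
contact_force: [-0.3, 0.1, -0.1]
grip_width: 68.7
time: 14.62
eef_pos: [433.5, -57.9, -32.1]
ee_rot: [-0.0, 0.0, 1.0, 0.0]
contact_force: [0.2, 0.1, -0.1]
grip_width: 68.1
```

```bash
python3 -m creep '[[[0,0,2,0,0,0,0.8],[0,0,0,0,0,0,0.8]]]'; python3 -m creep '[[[0,0,1.5,0,0,0,0.8],[0,0,0,0,0,0,0.8]]]'
python3 - <<'E'
from h import *
c=vision.capture("wrist");cv2.imwrite("pics/w13.png",cv2.resize(cv2.convertScaleAbs(c["image"][180:330,130:380],alpha=1.8),None,fx=3,fy=3,interpolation=cv2.INTER_CUBIC))
E
```

```text
time: 14.88
eef_pos: [433.5, -57.9, -34.1]
ee_rot: [-0.0, 0.0, 1.0, 0.0]
contact_force: [0.3, -0.7, -0.5]
grip_width: 68.4
time: 15.12
eef_pos: [433.5, -57.9, -35.5]
ee_rot: [-0.0, 0.0, 1.0, 0.0]
contact_force: [-0.6, 0.2, -0.1]
grip_width: 68.2
```

View pics/w13.png

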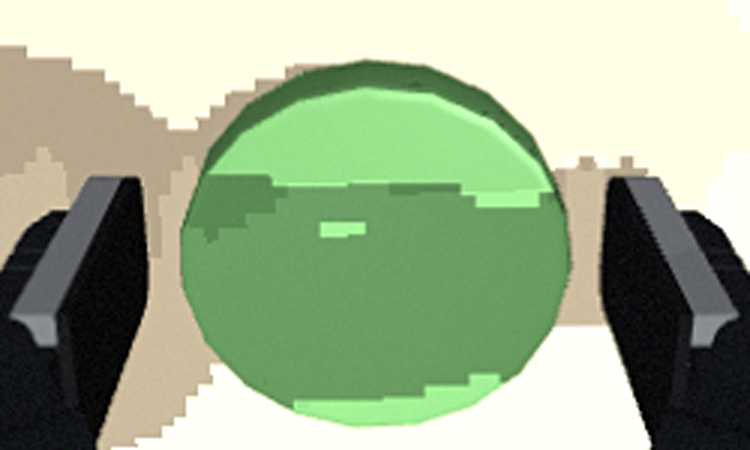

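```bash
python3 -m creep '[[[0,0,0,0,0,0,0.3],[0,0,0,0,0,0,0.3],[0,0,0,0,0,0,0.3],[0,0,0,0,0,0,0.3]]]' 40
python3 - <<'E'
from h import *
c=vision.capture("wrist");cv2.imwrite("pics/w14.png",cv2.resize(cv2.convertScaleAbs(c["image"][180:330,130:380],alpha=1.8),None,fx=3,fy=3,interpolation=cv2.INTER_CUBIC))
E
```

```text
time: 15.68
eef_pos: [434.7, -58.3, -33.9]
ee_rot: [0.001, 0.0, 1.0, -0.0]
contact_force: [-1.5, 0.6, 11.9]
grip_width: 54.2
```

View pics/w14.png

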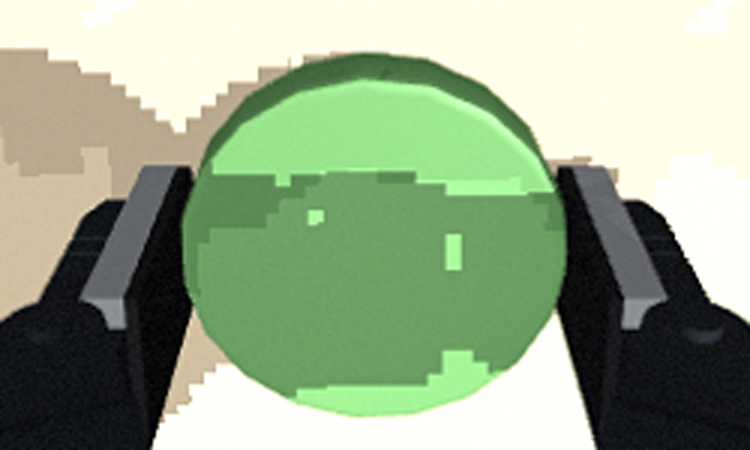

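```bash
python3 -m creep '[[[0,0,-20,0,0,0,0.3],[0,0,-40,0,0,0,0.3],[0,0,-50,0,0,0,0.3],[0,0,-50,0,0,0,0.3],[0,0,0,0,0,0,0.3],[0,0,0,0,0,0,0.3]]]' 40
python3 - <<'E'
from h import *
s,_=st();print(s["eef_pos"],s["contact_force"],s["grip_width"])
c=vision.capture("wrist");cv2.imwrite("pics/w15.png",c["image"])
z=s["eef_pos"][2]+34+12
for k in blobs(c,*R_["green"]): print("green",disc(c,k,z),disc(c,k,z)[0]-s["eef_pos"][:2])
t=vision.capture("top");u=lambda x,y:(110+(x+.5)/2.7-.5,80+(y+.5)/2.7-.5)
print("plate",pt(t,u(419,280),110),"ring",pt(t,u(419,278),100))
cv2.imwrite("pics/t15.png",t["image"])
E
```

```text
time: 16.48
eef_pos: [433.0, -57.7, 124.1]
ee_rot: [-0.0, 0.0, 1.0, 0.0]
contact_force: [-0.5, 0.6, -0.8]
grip_width: 54.3
[433.02311405 -57.72256853 124.08253803] [-0.4908208   0.58180256 -0.80126187] 54.33301398737693
green (array([429.53540039, -57.33842468]), (53.11725997924805, 56.950721740722656)) [-3.48771366  0.38414384]
plate [608.80283306 -37.53148799 110.        ] ring [611.78426651 -37.98226227 100.        ]
```

View pics/w15.png

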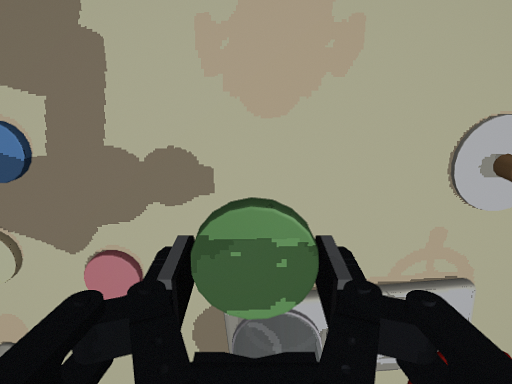

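View pics/t15.png

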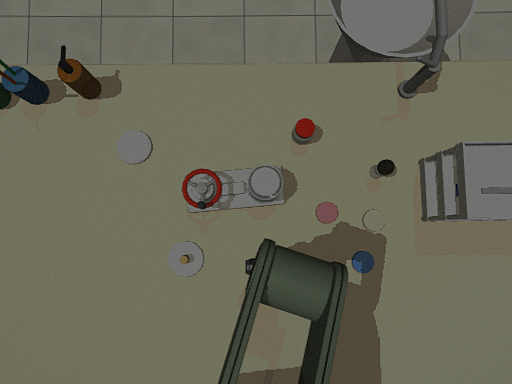

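```bash
python3 -m creep '[[[-36,4,0,0,0,0,0.3],[-36,4,0,0,0,0,0.3],[-36,4,0,0,0,0,0.3],[-36,4,0,0,0,0,0.3],[-35.5,4.5,0,0,0,0,0.3],[0,0,15,0,0,0,0.3],[0,0,15,0,0,0,0.3],[0,0,0,0,0,0,0.3]]]' 40
python3 - <<'E'
from h import *
s,_=st();print(s["eef_pos"],s["contact_force"],s["grip_width"])
c=vision.capture("wrist");cv2.imwrite("pics/w16.png",c["image"])
z=s["eef_pos"][2]+34+12
for k in blobs(c,*R_["green"]): print("green",disc(c,k,z),disc(c,k,z)[0]-s["eef_pos"][:2])
E
```

```text
time: 17.58
eef_pos: [609.4, -37.1, 90.9]
ee_rot: [-0.004, 0.001, 1.0, 0.001]
contact_force: [-0.2, 1.2, -0.6]
grip_width: 54.5
[609.36749929 -37.09262809  90.89453601] [-0.21470928  1.18667558 -0.57286882] 54.49669154899401
green (array([606.16595459, -36.78022003]), (53.10617446899414, 56.701690673828125)) [-3.2015447   0.31240806]
```

View pics/w16.png

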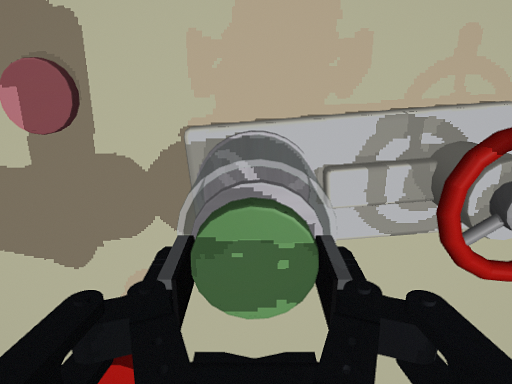

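```bash
python3 -m creep '[[[0,0,0,0,0,0,0.3],[0,0,0,0,0,0,0.3]]]' 40
python3 - <<'E'
from h import *
s,_=st();print(s["eef_pos"])
c=vision.capture("wrist");cv2.imwrite("pics/w17.png",cv2.resize(cv2.convertScaleAbs(c["image"][120:330,150:360],alpha=1.5),None,fx=2.8,fy=2.8,interpolation=cv2.INTER_CUBIC))
g=lambda p:((p-np.array([150,120])+.5)*2.8-.5).round()
for x in(607,611,615): print(x,"plate near",g(proj(c,[x-34,-37,110])),"rim near outer",g(proj(c,[x-43,-37,100])),"rim L/R",g(proj(c,[x,-37-43,100])),g(proj(c,[x,-37+43,100])),"inner near",g(proj(c,[x-39,-37,100])))
z=s["eef_pos"][2]+34
for dx in(-4,-2,0): print(dx,"disc bottom near",g(proj(c,s["eef_pos"]*[1,1,0]+[dx-28,0,z])),"top near/far",g(proj(c,s["eef_pos"]*[1,1,0]+[dx-28,0,z+12])),g(proj(c,s["eef_pos"]*[1,1,0]+[dx+28,0,z+12])))
E
```

```text
time: 17.88
eef_pos: [613.5, -37.8, 95.6]
ee_rot: [0.001, 0.0, 1.0, -0.0]
contact_force: [-0.8, -0.6, -0.1]
grip_width: 54.2
[613.53502133 -37.77624175  95.57348468]
607 plate near [295. 108.] rim near outer [295.  44.] rim L/R [ 68. 270.] [522. 270.] inner near [295.  67.]
611 plate near [295. 131.] rim near outer [295.  67.] rim L/R [ 70. 289.] [520. 290.] inner near [295.  89.]
615 plate near [295. 154.] rim near outer [295.  89.] rim L/R [ 71. 308.] [519. 309.] inner near [295. 111.]
-4 disc bottom near [290. 194.] top near/far [290. 222.] [290. 553.]
-2 disc bottom near [290. 206.] top near/far [290. 235.] [290. 563.]
0 disc bottom near [290. 218.] top near/far [290. 248.] [290. 573.]
```

View pics/w17.png

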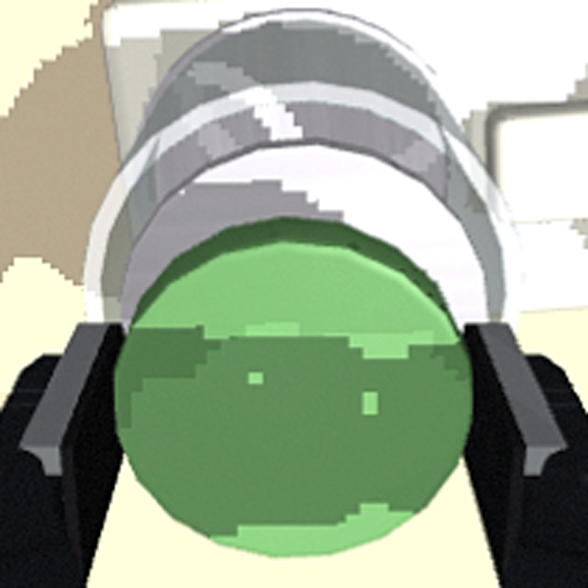

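```bash
python3 -m creep '[[[-0.7,1.5,6,0,0,0,0.3],[0,0,6,0,0,0,0.3],[0,0,5,0,0,0,0.3],[0,0,0,0,0,0,0.3],[0,0,0,0,0,0,0.3],[0,0,0,0,0,0,0.3]]]' 40
```

```text
time: 18.68
eef_pos: [613.9, -36.1, 77.7]
ee_rot: [0.0, 0.0, 1.0, -0.0]
contact_force: [-0.8, 0.1, -0.6]
grip_width: 54.3
```

```bash
python3 -m creep '[[[0,0,1.2,0,0,0,0.3],[0,0,0,0,0,0,0.3]]]' 40;python3 -m creep '[[[0,0,1,0,0,0,0.3],[0,0,0,0,0,0,0.3]]]' 40
```

```text
time: 18.92
eef_pos: [613.8, -36.1, 76.3]
ee_rot: [-0.0, 0.0, 1.0, 0.0]
contact_force: [-0.5, -0.3, -0.2]
grip_width: 54.5
time: 19.18
eef_pos: [613.9, -36.1, 76.1]
ee_rot: [0.0, 0.0, 1.0, -0.0]
contact_force: [-2.8, 1.4, 4.7]
grip_width: 54.4
```

```bash
python3 -m creep '[[[0,0,0,0,0,0,0.75],[0,0,0,0,0,0,0.9],[0,0,0,0,0,0,0.9],[0,0,-20,0,0,0,0.9],[0,0,-40,0,0,0,0.9],[0,0,-30,0,0,0,0.9],[0,0,0,0,0,0,0.9],[0,0,0,0,0,0,0.9]]]' 40
python3 - <<'E'
from h import *
s,_=st();print(s["eef_pos"])
c=vision.capture("wrist");cv2.imwrite("pics/w18.png",cv2.resize(cv2.convertScaleAbs(c["image"][60:330,110:400],alpha=1.5),None,fx=2.5,fy=2.5,interpolation=cv2.INTER_CUBIC))
for k in blobs(c,*R_["green"]): print("green",disc(c,k,122))
c=vision.capture("top")
for k in blobs(c,*R_["green"]): print("green top",disc(c,k,122))
E
```

```text
time: 20.18
eef_pos: [613.6, -36.0, 165.4]
ee_rot: [-0.0, 0.0, 1.0, 0.0]
contact_force: [0.0, 0.2, -0.6]
grip_width: 76.8
[613.56689134 -35.98913117 165.44891909]
green (array([611.56512451, -35.75463104]), (53.3055534362793, 55.21623992919922))
green top (array([599.58892822, -33.27427292]), (22.90826416015625, 48.57342529296875))
```

View pics/w18.png

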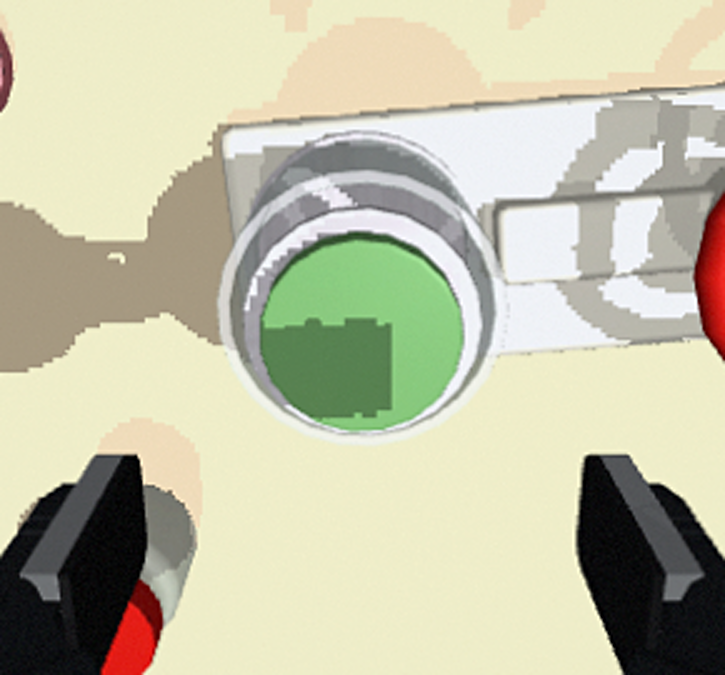

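Run:
```python
from h import *
c=vision.capture("wrist")
u=lambda x,y:(110+(x+.5)/2.5-.5,60+(y+.5)/2.5-.5)
for n,p,z in(("plate near",(362,207),110),("plate L",(245,310),110),("plate R",(483,310),110),("disc near top",(362,240),122),("disc near bot",(362,233),110),("disc far",(362,431),122),("L",(260,330),122),("R",(464,330),122),("rim near",(362,171),100),("rim far",(362,443),100),("rim L",(219,300),100),("rim R",(507,300),100)): print(n,pt(c,u(*p),z)[:2].round(1))
```

```text
plate near [577.9 -35.3]
plate L [606.8 -67.7]
plate R [606.8  -1.7]
disc near top [584.1 -35.3]
disc near bot [585.  -35.3]
disc far [637.9 -35.2]
L [608.5 -62.2]
R [608.5  -8.3]
rim near [569.8 -35.3]
rim far [652.5 -35.2]
rim L [607.  -76.5]
rim R [606.9   6.6]
```

```bash
python3 -m creep '[[[17,-40,0,0,0,0,0.8],[17,-40,0,0,0,0,0.8],[17,-41,20,0,0,0,0.8],[17,-41,45,0,0,0,0.8],[0,0,0,0,0,0,0.8],[0,0,0,0,0,0,0.8],[0,0,0,0,0,0,0.8]]]' 40
python3 - <<'E'
from h import *
s,_=st();print(s["eef_pos"],s["qpos"].round(2))
c=vision.capture("wrist");cv2.imwrite("pics/w19.png",c["image"])
for k in blobs(c,*R_["pink"],300): print("pink",disc(c,k,12))
E
```

```text
time: 21.2
eef_pos: [547.3, -197.0, 102.1]
ee_rot: [0.001, -0.0, 1.0, -0.0]
contact_force: [0.2, 0.4, -0.1]
grip_width: 68.3
[ 547.34750556 -196.99926372  102.12645061] [-0.49  0.32  1.62  0.    1.2  -2.07]
pink (array([ 543.41235352, -196.73564148]), (53.20930099487305, 54.528175354003906))
```

View pics/w19.png

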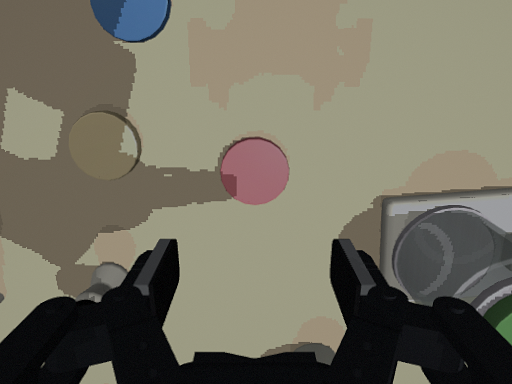

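```bash
python3 -m creep '[[[2.5,-0.3,35,0,0,0,0.8],[0,0,35,0,0,0,0.8],[0,0,35,0,0,0,0.8],[0,0,20,0,0,0,0.8],[0,0,10,0,0,0,0.8],[0,0,0,0,0,0,0.8],[0,0,0,0,0,0,0.8]]]' 40
python3 - <<'E'
from h import *
c=vision.capture("wrist");cv2.imwrite("pics/w20.png",cv2.resize(c["image"],None,fx=1.4,fy=1.4))
E
```

```text
time: 22.12
eef_pos: [544.8, -198.5, -32.7]
ee_rot: [0.001, 0.0, 1.0, -0.001]
contact_force: [-0.2, 0.2, 0.9]
grip_width: 67.9
```

View pics/w20.png

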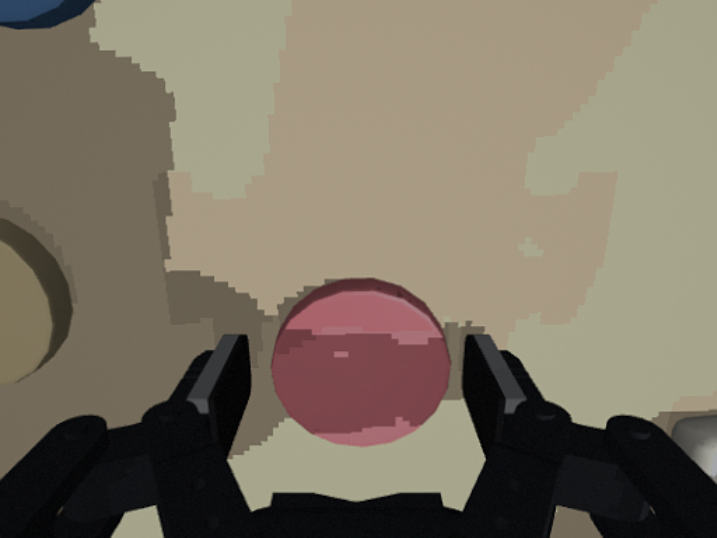

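```bash
python3 -m creep '[[[0,0,1,0,0,0,0.3],[0,0,0,0,0,0,0.3],[0,0,0,0,0,0,0.3],[0,0,0,0,0,0,0.3],[0,0,-20,0,0,0,0.3],[0,0,-45,0,0,0,0.3],[0,0,-55,0,0,0,0.3],[0,0,-50,0,0,0,0.3]]]' 40
python3 - <<'E'
from h import *
s,_=st();print(s["eef_pos"],s["grip_width"],togo([613.9,-36.1,105]))
E
```

```text
time: 23.18
eef_pos: [543.7, -198.1, 138.3]
ee_rot: [0.001, 0.0, 1.0, -0.001]
contact_force: [0.5, -1.1, -0.6]
grip_width: 53.8
[ 543.7094826  -198.05421039  138.2545044 ] 53.82779986369084 [-69.99370626 162.04814039  33.21171986]
```

```bash
python3 -m creep '[[[-17,40,0,0,0,0,0.3],[-17,41,0,0,0,0,0.3],[-17,41,0,0,0,0,0.3],[-18,40,10,0,0,0,0.3],[0,0,15,0,0,0,0.3],[0,0,5,0,0,0,0.3],[0,0,0,0,0,0,0.3],[0,0,0,0,0,0,0.3]]]' 40
python3 - <<'E'
from h import *
s,_=st();print(s["eef_pos"],s["grip_width"],togo([613.9,-36.1,88]))
c=vision.capture("wrist");cv2.imwrite("pics/w21.png",cv2.resize(cv2.convertScaleAbs(c["image"][120:330,150:360],alpha=1.5),None,fx=2.8,fy=2.8,interpolation=cv2.INTER_CUBIC))
E
```

```text
time: 24.18
eef_pos: [612.6, -37.1, 105.5]
ee_rot: [0.0, 0.001, 1.0, -0.0]
contact_force: [0.6, -0.2, -0.5]
grip_width: 54.4
[612.64529374 -37.1403007  105.50389716] 54.419739427778524 [-1.23853256  1.04950119 17.50449981]
```

View pics/w21.png

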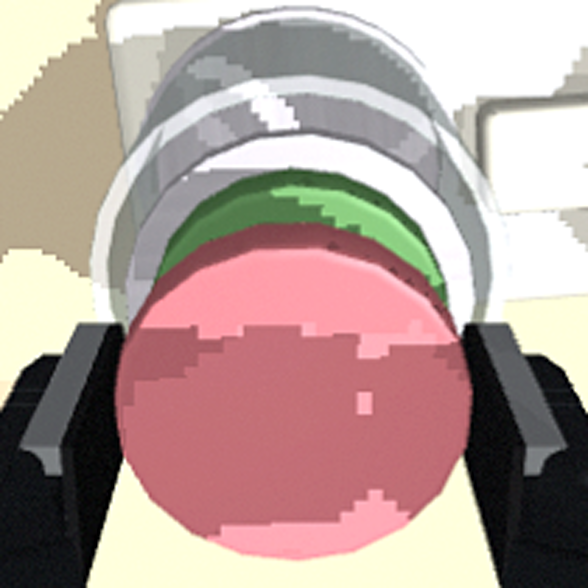

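```bash
python3 -m creep '[[[-0.6,1,8,0,0,0,0.3],[0,0,7,0,0,0,0.3],[0,0,0,0,0,0,0.3],[0,0,0,0,0,0,0.3],[0,0,0,0,0,0,0.3]]]' 40; python3 -m creep '[[[0,0,1.5,0,0,0,0.3],[0,0,0,0,0,0,0.3]]]' 40
```

```text
time: 24.85
eef_pos: [613.1, -34.8, 89.8]
ee_rot: [-0.0, 0.0, 1.0, 0.0]
contact_force: [-0.3, -0.3, -0.4]
grip_width: 54.3
time: 25.1
eef_pos: [613.3, -34.9, 88.7]
ee_rot: [0.0, 0.0, 1.0, -0.0]
contact_force: [-0.4, -0.1, 1.3]
grip_width: 54.4
```

```bash
python3 -m creep '[[[0,-1.2,-0.7,0,0,0,0.3],[0,0,0,0,0,0,0.3],[0,0,1,0,0,0,0.3],[0,0,0,0,0,0,0.3]]]' 40; python3 -m creep '[[[0,0,0,0,0,0,0.75],[0,0,0,0,0,0,0.9],[0,0,0,0,0,0,0.9],[0,0,-20,0,0,0,0.9],[0,0,-40,0,0,0,0.9],[0,0,-20,0,0,0,0.9],[0,0,0,0,0,0,0.9],[0,0,0,0,0,0,0.9]]]' 40
python3 - <<'E'
from h import *
s,_=st();print(s["eef_pos"])
c=vision.capture("wrist");cv2.imwrite("pics/w22.png",cv2.resize(cv2.convertScaleAbs(c["image"][60:330,110:400],alpha=1.5),None,fx=2.5,fy=2.5,interpolation=cv2.INTER_CUBIC))
for k in blobs(c,*R_["pink"],300): print("pink",disc(c,k,134))
E
```

```text
time: 25.6
eef_pos: [613.2, -36.2, 88.6]
ee_rot: [0.0, 0.0, 1.0, -0.0]
contact_force: [-2.0, 0.2, 3.9]
grip_width: 54.0
time: 26.6
eef_pos: [612.2, -35.9, 167.0]
ee_rot: [-0.001, 0.0, 1.0, 0.0]
contact_force: [-0.9, 0.7, -0.5]
grip_width: 76.7
[612.23314044 -35.91086491 166.97026831]
pink (array([611.79003906, -35.87244415]), (53.50985336303711, 55.18949508666992))
```

View pics/w22.png

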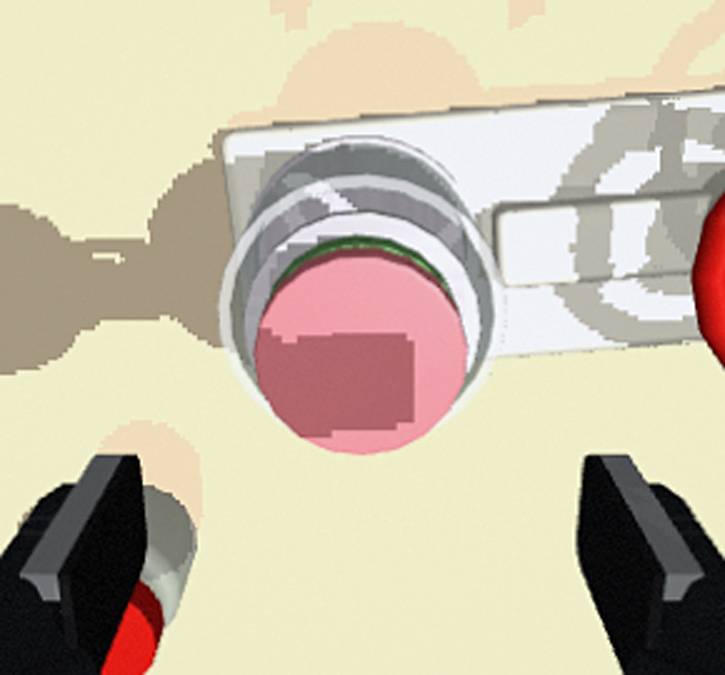

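```bash
python3 -m creep '[[[27.3,-35.7,0,0,0,0,0.8],[27.3,-35.7,0,0,0,0,0.8],[27.3,-35.7,0,0,0,0,0.8],[27.3,-35.7,0,0,0,0,0.8],[27.3,-35.7,15,0,0,0,0.8],[27.3,-35.7,25,0,0,0,0.8],[27.3,-35.7,25,0,0,0,0.8],[0,0,0,0,0,0,0.8]]]' 40
python3 -m creep '[[[0,0,0,0,0,0,0.8],[0,0,0,0,0,0,0.8]]]'
python3 - <<'E'
from h import *
s,_=st();print(s["eef_pos"],s["qpos"].round(2))
c=vision.capture("wrist");cv2.imwrite("pics/w23.png",c["image"])
for k in blobs(c,*R_["blue"],300): print("blue",disc(c,k,12))
E
```

```text
time: 27.65
eef_pos: [417.7, -285.5, 99.2]
ee_rot: [-0.003, 0.003, 1.0, 0.003]
contact_force: [-0.1, 0.8, 0.6]
grip_width: 68.5
time: 27.9
eef_pos: [422.8, -285.3, 103.5]
ee_rot: [0.0, -0.0, 1.0, -0.0]
contact_force: [1.1, 0.3, 0.5]
grip_width: 68.2
[ 422.78823711 -285.30366057  103.51631534] [-0.76  0.17  1.8   0.    1.17 -2.34]
blue (array([ 417.03701782, -285.07592773]), (53.419490814208984, 54.155555725097656))
```

View pics/w23.png

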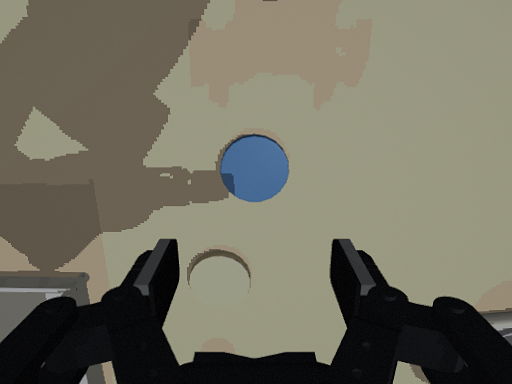

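```bash
python3 -m creep '[[[4.4,-0.4,35,0,0,0,0.8],[0,0,35,0,0,0,0.8],[0,0,35,0,0,0,0.8],[0,0,20,0,0,0,0.8],[0,0,10.5,0,0,0,0.8],[0,0,0,0,0,0,0.8],[0,0,0,0,0,0,0.8]]]' 40
python3 - <<'E'
from h import *
c=vision.capture("wrist");cv2.imwrite("pics/w24.png",cv2.resize(c["image"],None,fx=1.4,fy=1.4))
E
```

```text
time: 28.82
eef_pos: [418.5, -286.9, -31.3]
ee_rot: [0.001, 0.0, 1.0, -0.001]
contact_force: [0.5, 0.2, 1.1]
grip_width: 68.2
```

View pics/w24.png

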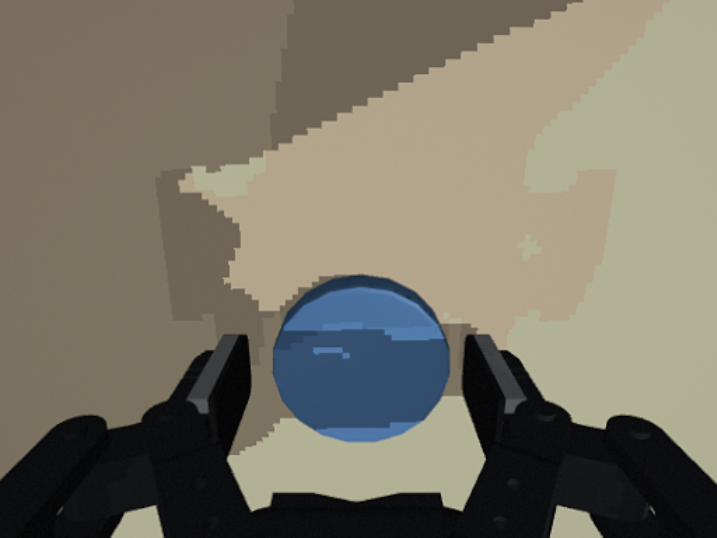

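```bash
python3 -m creep '[[[0,0,1.7,0,0,0,0.3],[0,0,0,0,0,0,0.3],[0,0,0,0,0,0,0.3],[0,0,0,0,0,0,0.3],[0,0,-20,0,0,0,0.3],[0,0,-50,0,0,0,0.3],[0,0,-55,0,0,0,0.3],[0,0,-55,0,0,0,0.3]]]' 40
python3 - <<'E'
from h import *
s,_=st();print(s["eef_pos"],s["grip_width"],togo([613.9,-36.1,120]))
E
```

```text
time: 29.88
eef_pos: [417.2, -286.1, 147.8]
ee_rot: [0.0, 0.0, 1.0, -0.0]
contact_force: [1.0, 0.4, -0.5]
grip_width: 54.6
[ 417.18895851 -286.10975838  147.82761563] 54.62340643629579 [-196.47438793  250.1983708    27.80430658]
```

```bash
python3 -m creep '[[[-28,35.7,0,0,0,0,0.3],[-28,35.7,0,0,0,0,0.3],[-28,35.7,0,0,0,0,0.3],[-28,35.7,0,0,0,0,0.3],[-28,35.7,0,0,0,0,0.3],[-28,35.7,0,0,0,0,0.3],[-27.5,35.5,0,0,0,0,0.3],[0,0,15,0,0,0,0.3]]]' 40
python3 -m creep '[[[0,0,10,0,0,0,0.3],[0,0,0,0,0,0,0.3],[0,0,0,0,0,0,0.3]]]' 40
python3 - <<'E'
from h import *
s,_=st();print(s["eef_pos"],s["grip_width"],togo([613.9,-36.1,100]))
c=vision.capture("wrist");cv2.imwrite("pics/w25.png",cv2.resize(cv2.convertScaleAbs(c["image"][120:330,150:360],alpha=1.5),None,fx=2.8,fy=2.8,interpolation=cv2.INTER_CUBIC))
E
```

```text
time: 30.88
eef_pos: [616.0, -34.5, 132.5]
ee_rot: [0.002, -0.002, 1.0, -0.0]
contact_force: [-1.2, -0.4, -0.8]
grip_width: 54.2
time: 31.25
eef_pos: [612.7, -37.7, 121.0]
ee_rot: [-0.0, 0.001, 1.0, -0.0]
contact_force: [0.4, -0.1, 0.2]
grip_width: 54.2
[612.73798297 -37.73780817 120.98532918] 54.21404499167333 [-1.1607329   1.64217648 20.98505886]
```

View pics/w25.png

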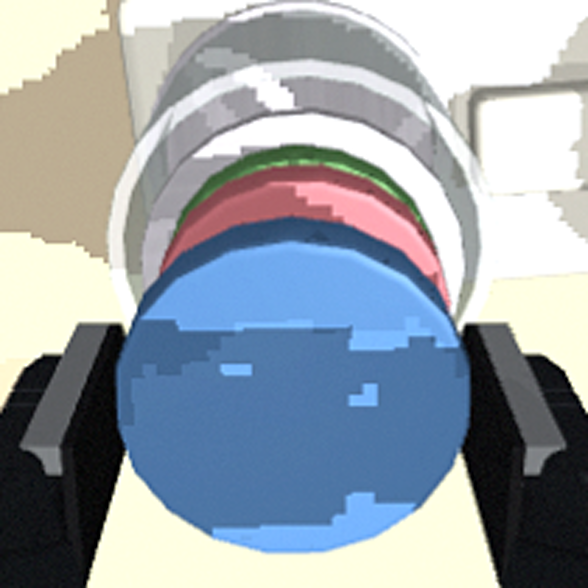

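```bash
python3 -m creep '[[[-0.8,1.2,10,0,0,0,0.3],[0,0,7,0,0,0,0.3],[0,0,0,0,0,0,0.3],[0,0,0,0,0,0,0.3],[0,0,0,0,0,0,0.3]]]' 40
```

```text
time: 31.92
eef_pos: [614.2, -35.5, 104.2]
ee_rot: [0.0, 0.0, 1.0, -0.0]
contact_force: [0.0, -0.0, -0.8]
grip_width: 54.1
```

```bash
python3 -m creep '[[[0.3,-0.6,3,0,0,0,0.3],[0,0,0,0,0,0,0.3],[0,0,1,0,0,0,0.3],[0,0,0,0,0,0,0.3]]]' 40
```

```text
time: 32.42
eef_pos: [614.3, -36.1, 101.3]
ee_rot: [0.001, 0.0, 1.0, -0.0]
contact_force: [-1.3, 0.8, 6.1]
grip_width: 53.9
```

```bash
python3 -m creep '[[[0,0,-0.5,0,0,0,0.75],[0,0,0,0,0,0,0.9],[0,0,0,0,0,0,0.9],[0,0,-20,0,0,0,0.9],[0,0,-30,0,0,0,0.9],[0,0,-20,0,0,0,0.9],[0,0,0,0,0,0,0.9],[0,0,0,0,0,0,0.9]]]' 40
python3 - <<'E'
from h import *
s,_=st();print(s["eef_pos"])
c=vision.capture("wrist");cv2.imwrite("pics/w26.png",cv2.resize(cv2.convertScaleAbs(c["image"][60:330,110:400],alpha=1.5),None,fx=2.5,fy=2.5,interpolation=cv2.INTER_CUBIC))
for k in blobs(c,*R_["blue"],300): print("blue",disc(c,k,146))
c=vision.capture("scene");cv2.imwrite("pics/s26.png",c["image"])
E
```

```text
time: 33.42
eef_pos: [613.0, -36.0, 169.7]
ee_rot: [-0.001, 0.0, 1.0, 0.0]
contact_force: [0.2, -0.7, -1.2]
grip_width: 76.7
[613.01809544 -35.97351085 169.7169971 ]
blue (array([611.96820068, -35.77326202]), (53.30536651611328, 55.48118209838867))
```

View pics/w26.png

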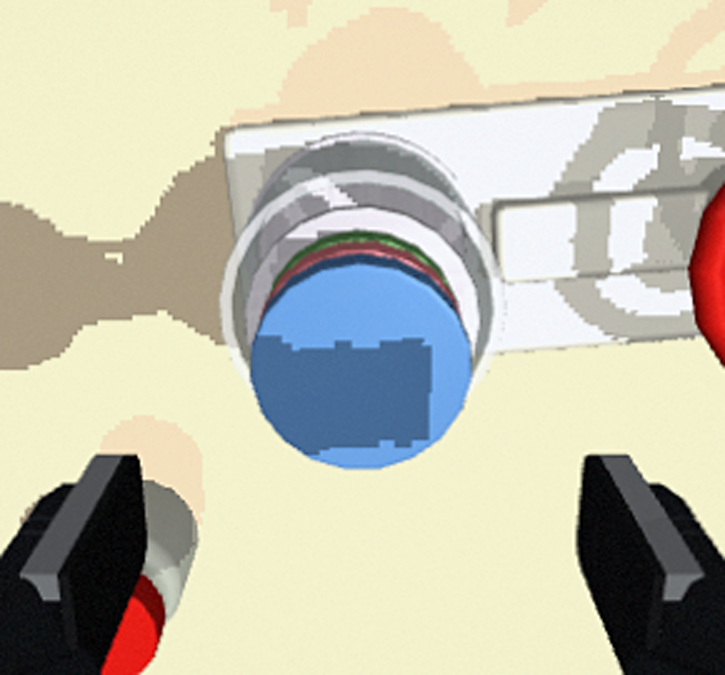

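View pics/s26.png

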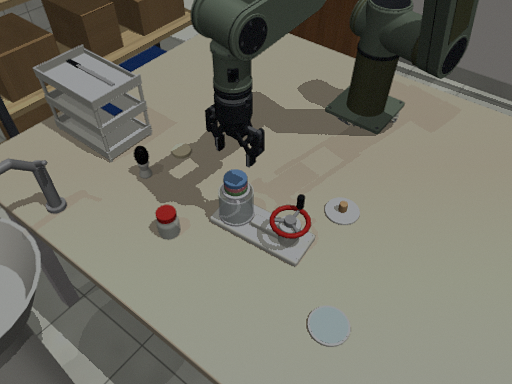

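```bash
python3 -m creep '[[[12.4,-40,0,0,0,0,0.8],[12.4,-40,0,0,0,0,0.8],[12.4,-40,0,0,0,0,0.8],[12.4,-40,0,0,0,0,0.8],[12.4,-40,15,0,0,0,0.8],[12.4,-40,25,0,0,0,0.8],[12.4,-40,25,0,0,0,0.8],[0,0,0,0,0,0,0.8]]]' 40
python3 -m creep '[[[0,0,0,0,0,0,0.8],[0,0,0,0,0,0,0.8]]]'
python3 - <<'E'
from h import *
s,_=st();print(s["eef_pos"],s["qpos"].round(2))
c=vision.capture("wrist");cv2.imwrite("pics/w27.png",cv2.convertScaleAbs(c["image"],alpha=1.5))
hsv=cv2.cvtColor(c["image"],cv2.COLOR_BGR2HSV);print(hsv[165,245],hsv[180,265],hsv[165,330],hsv[100,255])
E
```

```text
time: 34.52
eef_pos: [523.0, -317.0, 101.2]
ee_rot: [-0.003, 0.003, 1.0, 0.002]
contact_force: [-1.1, 1.1, 0.1]
grip_width: 68.4
time: 34.78
eef_pos: [527.5, -315.2, 106.1]
ee_rot: [0.0, -0.0, 1.0, -0.0]
contact_force: [0.2, -0.1, 0.8]
grip_width: 68.2
[ 527.45484542 -315.20066374  106.05145234] [-0.68  0.38  1.53  0.    1.23 -2.25]
[ 32  29 157] [ 32  29 157] [ 29  41 155] [ 29  40 154]
```

View pics/w27.png

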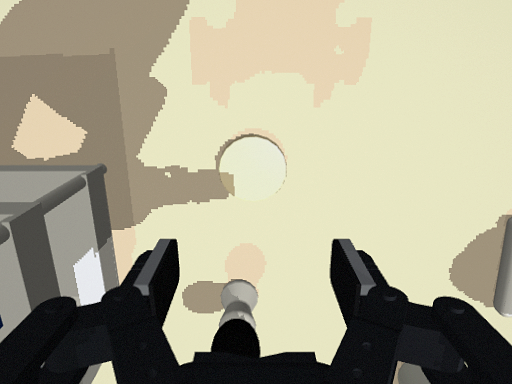

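Run:
```python
from h import *
w=vision.capture("wrist");s=vision.capture("scene");t=vision.capture("top")
print("brush wrist",pt(w,(240,290),10),"scene",pt(s,(146,175),0))
print("caddy scene feet",pt(s,(150,128),0),pt(s,(112,160),0),"wrist top edge",[pt(w,(105,168),z)[:2].round() for z in(0,100,150,200)])
print("top",[pt(t,(421,190),z)[:2].round() for z in(0,100,150)])
hsv=cv2.cvtColor(w["image"],cv2.COLOR_BGR2HSV)
m=cv2.inRange(hsv,(25,22,120),(40,35,255));m=cv2.morphologyEx(m,cv2.MORPH_OPEN,np.ones((3,3)))
cs,_=cv2.findContours(m,cv2.RETR_EXTERNAL,cv2.CHAIN_APPROX_NONE)
for k in cs:
    if cv2.contourArea(k)>600: print(cv2.boundingRect(k),cv2.contourArea(k),disc(w,cv2.convexHull(k),12))
```

```text
brush wrist [ 638.32035925 -327.73202647   10.        ] scene [ 650.74868634 -326.86031956    0.        ]
caddy scene feet [ 5.03387704e+02 -4.67265967e+02 -1.13686838e-13] [ 668.69842649 -446.16714506    0.        ] wrist top edge [array([ 525., -441.]), array([ 498., -396.]), array([ 484., -373.]), array([ 470., -350.])]
top [array([ 601., -448.]), array([ 591., -402.]), array([ 586., -379.])]
(221, 137, 65, 63) 2638.0 (array([ 522.40856934, -316.02047729]), (52.24662780761719, 52.897151947021484))
```

```bash
python3 -m creep '[[[3.5,-1.6,35,0,0,0,0.8],[0,0,35,0,0,0,0.8],[0,0,35,0,0,0,0.8],[0,0,20,0,0,0,0.8],[0,0,13,0,0,0,0.8],[0,0,0,0,0,0,0.8],[0,0,0,0,0,0,0.8]]]' 40
python3 - <<'E'
from h import *
c=vision.capture("wrist");cv2.imwrite("pics/w28.png",cv2.resize(c["image"],None,fx=1.4,fy=1.4))
E
```

```text
time: 35.85
eef_pos: [524.2, -318.5, -31.2]
ee_rot: [0.001, 0.0, 1.0, -0.001]
contact_force: [-0.4, -0.5, -0.0]
grip_width: 68.6
```

View pics/w28.png

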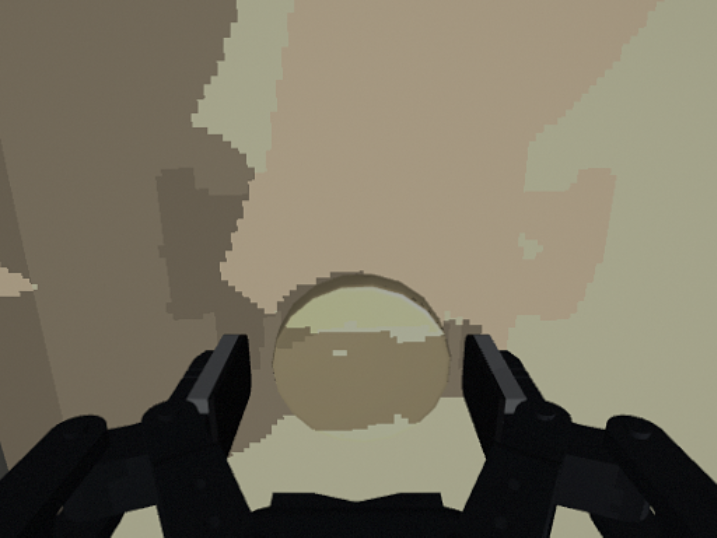

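```bash
python3 -m creep '[[[0,0,2,0,0,0,0.3],[0,0,0,0,0,0,0.3],[0,0,0,0,0,0,0.3],[0,0,0,0,0,0,0.3],[0,0,-20,0,0,0,0.3],[0,0,-55,0,0,0,0.3],[0,0,-55,0,0,0,0.3],[0,0,-57,0,0,0,0.3]]]' 40
python3 - <<'E'
from h import *
s,_=st();print(s["eef_pos"],s["grip_width"],togo([613.9,-36.1,150]))
E
```

```text
time: 36.9
eef_pos: [523.0, -317.5, 155.4]
ee_rot: [0.0, 0.0, 1.0, -0.0]
contact_force: [0.2, -0.5, -0.0]
grip_width: 54.4
[ 522.98086378 -317.53540495  155.36154275] 54.40163068721714 [-90.69028338 281.51155045   5.23852013]
```

```bash
python3 -m creep '[[[-12.8,40,0,0,0,0,0.3],[-12.8,40,0,0,0,0,0.3],[-12.8,40,0,0,0,0,0.3],[-12.8,40,0,0,0,0,0.3],[-12.8,40,0,0,0,0,0.3],[-12.8,40,0,0,0,0,0.3],[-12.8,40.3,0,0,0,0,0.3],[0,0,10,0,0,0,0.3]]]' 40
python3 -m creep '[[[0,0,10,0,0,0,0.3],[0,0,0,0,0,0,0.3],[0,0,0,0,0,0,0.3],[0,0,0,0,0,0,0.3]]]' 40
python3 - <<'E'
from h import *
s,_=st();print(s["eef_pos"],s["grip_width"],togo([613.9,-36.1,112]))
c=vision.capture("wrist");cv2.imwrite("pics/w29.png",cv2.resize(cv2.convertScaleAbs(c["image"][120:330,150:360],alpha=1.5),None,fx=2.8,fy=2.8,interpolation=cv2.INTER_CUBIC))
E
```

```text
time: 37.9
eef_pos: [614.6, -34.7, 144.7]
ee_rot: [0.002, -0.002, 1.0, -0.0]
contact_force: [-0.0, -0.9, -0.4]
grip_width: 54.0
time: 38.4
eef_pos: [613.1, -38.2, 132.8]
ee_rot: [0.0, 0.001, 1.0, -0.0]
contact_force: [-1.0, 0.8, -0.3]
grip_width: 54.1
[613.14470412 -38.24398918 132.84017483] 54.11189413912453 [-0.73590928  2.14987097 20.84026249]
```

View pics/w29.png

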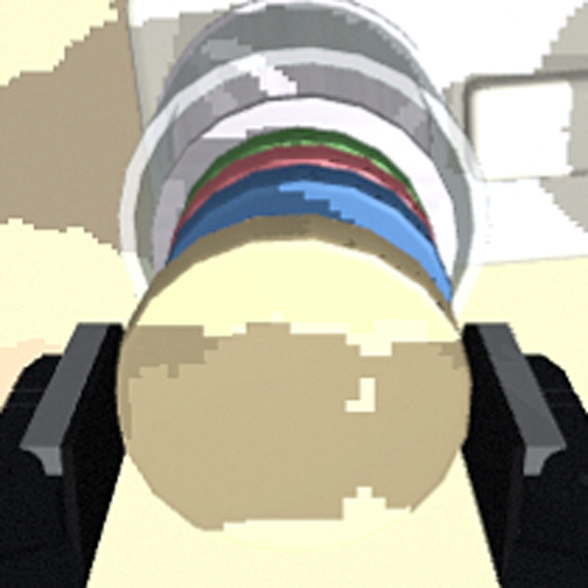

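```bash
python3 -m creep '[[[-0.8,1.5,9,0,0,0,0.3],[0,0,8,0,0,0,0.3],[0,0,0,0,0,0,0.3],[0,0,0,0,0,0,0.3],[0,0,0,0,0,0,0.3]]]' 40
```

```text
time: 39.08
eef_pos: [613.7, -35.9, 115.4]
ee_rot: [-0.0, 0.0, 1.0, -0.0]
contact_force: [0.3, 0.6, -0.5]
grip_width: 54.3
```

```bash
python3 -m creep '[[[-0.5,-0.2,1.2,0,0,0,0.3],[0,0,0,0,0,0,0.3]]]' 40;python3 -m creep '[[[0,0,1,0,0,0,0.3],[0,0,0,0,0,0,0.3]]]' 40
```

```text
time: 39.33
eef_pos: [614.2, -36.1, 114.1]
ee_rot: [-0.0, 0.0, 1.0, 0.0]
contact_force: [-0.5, 0.6, -0.7]
grip_width: 54.4
time: 39.58
eef_pos: [614.4, -36.2, 113.5]
ee_rot: [0.0, 0.0, 1.0, -0.0]
contact_force: [-0.9, 0.1, 1.9]
grip_width: 54.2
```

```bash
python3 -m creep '[[[0,0,0,0,0,0,0.75],[0,0,0,0,0,0,0.9],[0,0,0,0,0,0,0.9],[0,0,-20,0,0,0,0.9],[0,0,-30,0,0,0,0.9],[0,0,-20,0,0,0,0.9],[0,0,0,0,0,0,0.9],[0,0,0,0,0,0,0.9]]]' 40
python3 - <<'E'
from h import *
s,_=st();print(s["eef_pos"])
c=vision.capture("wrist");cv2.imwrite("pics/w30.png",cv2.resize(cv2.convertScaleAbs(c["image"][60:330,110:400],alpha=1.5),None,fx=2.5,fy=2.5,interpolation=cv2.INTER_CUBIC))
c=vision.capture("scene");cv2.imwrite("pics/s30.png",cv2.resize(c["image"][120:280,160:380],None,fx=3.5,fy=3.5,interpolation=cv2.INTER_CUBIC))
E
```

```text
time: 40.58
eef_pos: [613.9, -36.0, 183.0]
ee_rot: [-0.0, 0.0, 1.0, 0.0]
contact_force: [-1.3, -0.6, 0.4]
grip_width: 76.8
[613.92197293 -36.00929216 183.04666892]
```

View pics/w30.png

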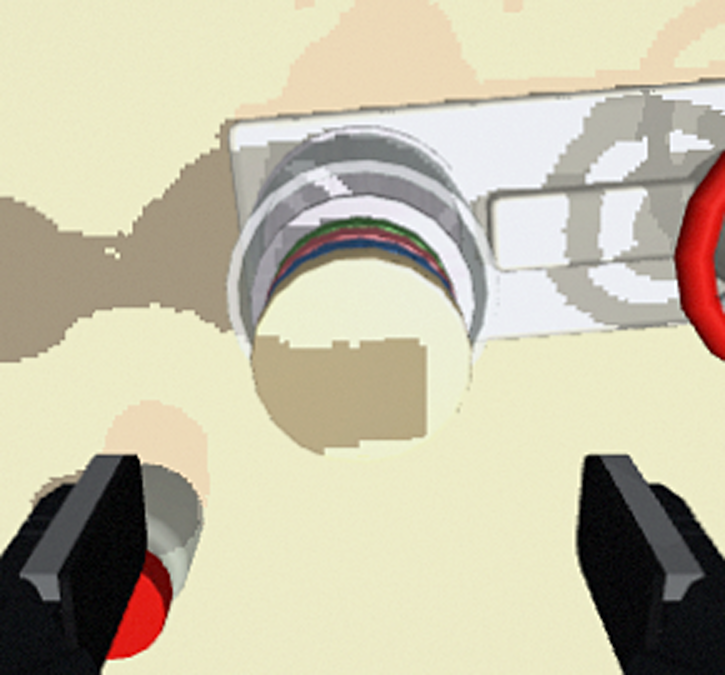

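View pics/s30.png

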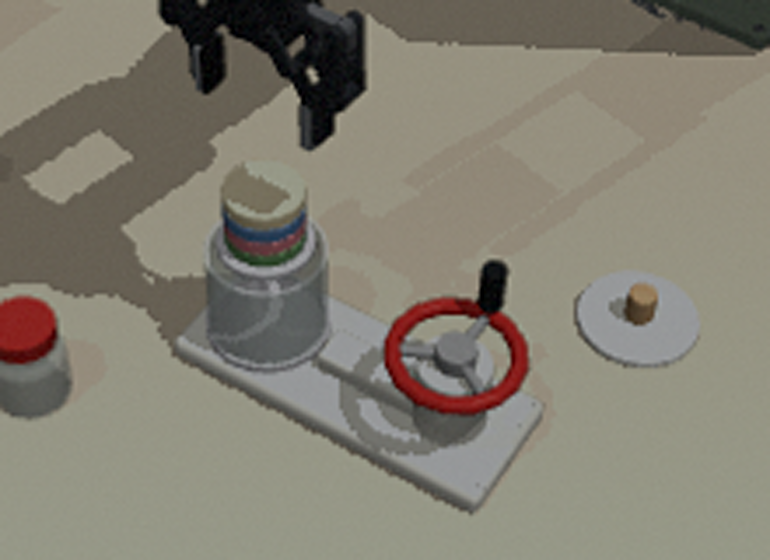

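```bash
python3 -m creep '[[[13.7,36.5,0,0,0,0,1],[13.7,36.5,0,0,0,0,1],[13.7,36.5,0,0,0,0,1],[13.7,36.5,20,0,0,0,1],[0,0,30,0,0,0,1],[0,0,0,0,0,0,1],[0,0,0,0,0,0,1]]]' 40
python3 - <<'E'
from h import *
s,_=st();print(s["eef_pos"])
c=vision.capture("wrist");cv2.imwrite("pics/w31.png",c["image"])
print(proj(c,[558,110.5,134]))
E
```

```text
time: 41.55
eef_pos: [559.9, 109.6, 133.5]
ee_rot: [0.0, 0.001, 1.0, -0.0]
contact_force: [0.3, 0.4, 1.2]
grip_width: 85.7
[559.92919223 109.58529518 133.48234238]
[255.19163301 221.22157666]
```

View pics/w31.png

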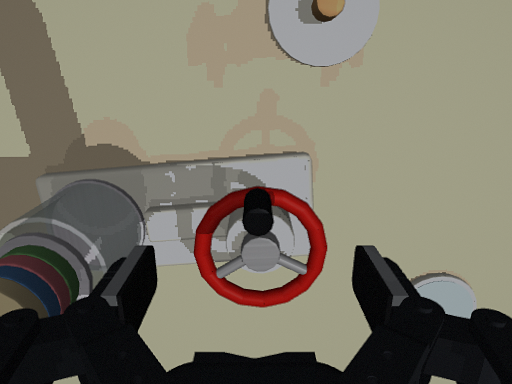

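Run:
```python
from h import *
c=vision.capture("wrist")
z=cv2.resize(cv2.convertScaleAbs(c["image"][170:320,180:340],alpha=2.0),None,fx=4.5,fy=4,interpolation=cv2.INTER_CUBIC) if 0 else cv2.resize(cv2.convertScaleAbs(c["image"][170:310,190:330],alpha=2.2),None,fx=4,fy=4,interpolation=cv2.INTER_CUBIC)
cv2.imwrite("pics/w31z.png",z)
print("grip",pt(c,(258.5,222),134),"hub",pt(c,(261,251.5),96))
```

```text
grip [559.44296437 112.21082218 134.        ] hub [598.93735031 114.53503747  96.        ]
```

View pics/w31z.png

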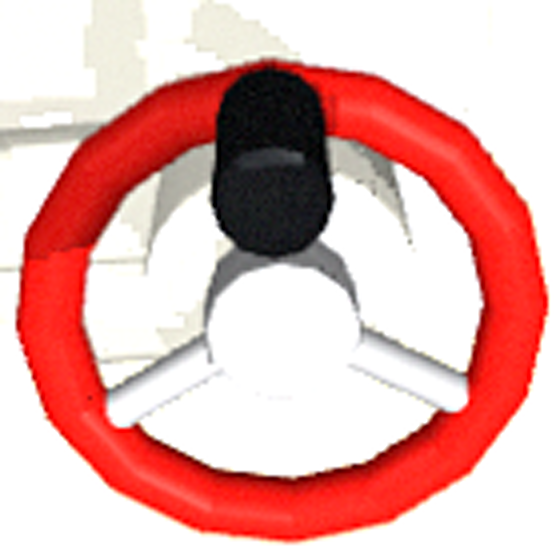

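```bash
python3 -m creep '[[[2.9,0.5,18,0,0,0,1],[0,0,18,0,0,0,1],[0,0,17,0,0,0,1],[0,0,0,0,0,0,1],[0,0,0,0,0,0,0],[0,0,0,0,0,0,0],[0,0,0,0,0,0,0],[0,0,0,0,0,0,0]]]' 40
python3 -m creep '[[[0,0,0,0,0,0,0],[0,0,0,0,0,0,0],[0,0,0,0,0,0,0]]]' 40
python3 - <<'E'
import numpy as np
t=np.radians(183.4-22.5*np.arange(9)); p=42*np.c_[-np.cos(t),np.sin(t)]; p=p.round(1); print(np.diff(p,axis=0).round(1).tolist())
E
```

```text
time: 42.65
eef_pos: [557.1, 110.6, 80.9]
ee_rot: [0.001, 0.0, 1.0, 0.0]
contact_force: [-0.6, 0.3, 1.4]
grip_width: 16.3
time: 43.02
eef_pos: [557.1, 110.5, 80.8]
ee_rot: [0.0, 0.0, 1.0, 0.0]
contact_force: [-1.0, 0.2, 4.2]
grip_width: 16.6
[[-2.2, 16.2], [-8.3, 14.2], [-13.1, 9.9], [-15.8, 4.1], [-16.2, -2.2], [-14.2, -8.3], [-9.9, -13.1], [-4.1, -15.8]]
```

```bash
python3 -m creep '[[[-2.2,16.2,0,0,0,0,0],[-8.3,14.2,0,0,0,0,0],[-13.1,9.9,0,0,0,0,0],[-15.8,4.1,0,0,0,0,0],[-16.2,-2.2,0,0,0,0,0],[-14.2,-8.3,0,0,0,0,0],[-9.9,-13.1,0,0,0,0,0],[-4.1,-15.8,0,0,0,0,0]]]' 40
python3 - <<'E'
from h import *
c=vision.capture("scene");cv2.imwrite("pics/s32.png",cv2.resize(c["image"][120:280,160:380],None,fx=3.5,fy=3.5,interpolation=cv2.INTER_CUBIC))
E
```

```text
time: 44.02
eef_pos: [641.1, 115.4, 80.8]
ee_rot: [0.0, 0.0, 1.0, 0.0]
contact_force: [-5.1, 1.4, 8.1]
grip_width: 16.8
```

View pics/s32.png

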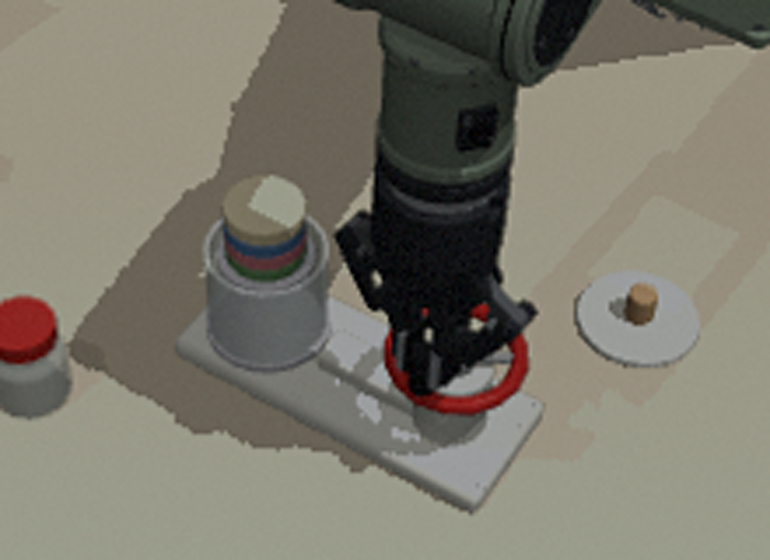

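```bash
python3 -m creep '[[[2.2,-16.2,0,0,0,0,0],[8.3,-14.2,0,0,0,0,0],[13.1,-9.9,0,0,0,0,0]]]' 40
python3 - <<'E'
from h import *
c=vision.capture("wrist");cv2.imwrite("pics/w33.png",c["image"])
E
```

```text
time: 44.45
eef_pos: [617.0, 75.5, 80.8]
ee_rot: [0.001, 0.001, 1.0, 0.001]
contact_force: [-1.4, 7.7, 6.4]
grip_width: 16.7
```

View pics/w33.png

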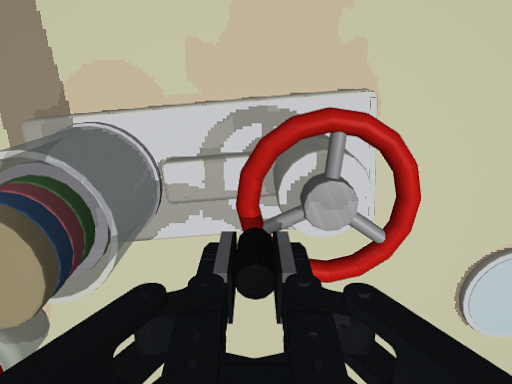

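```bash
python3 -m creep '[[[15.8,-4.1,0,0,0,0,0],[16.2,2.2,0,0,0,0,0],[14.2,8.3,0,0,0,0,0],[9.9,13.1,0,0,0,0,0],[4.1,15.8,0,0,0,0,0]]]' 40
python3 -m creep '[[[-2.2,16.2,0,0,0,0,0],[-8.3,14.2,0,0,0,0,0],[-13.1,9.9,0,0,0,0,0],[-15.8,4.1,0,0,0,0,0],[-16.2,-2.2,0,0,0,0,0],[-14.2,-8.3,0,0,0,0,0],[-9.9,-13.1,0,0,0,0,0],[-4.1,-15.8,0,0,0,0,0]]]' 40
python3 -m creep '[[[2.2,-16.2,0,0,0,0,0],[8.3,-14.2,0,0,0,0,0],[13.1,-9.9,0,0,0,0,0],[15.8,-4.1,0,0,0,0,0],[16.2,2.2,0,0,0,0,0],[14.2,8.3,0,0,0,0,0],[9.9,13.1,0,0,0,0,0],[4.1,15.8,0,0,0,0,0]]]' 40
python3 - <<'E'
from h import *
c=vision.capture("scene");cv2.imwrite("pics/s34.png",cv2.resize(c["image"][120:280,160:380],None,fx=3.5,fy=3.5,interpolation=cv2.INTER_CUBIC))
E
```

```text
time: 45.12
eef_pos: [556.9, 110.3, 80.8]
ee_rot: [0.001, 0.0, 1.0, -0.001]
contact_force: [5.4, -2.5, 2.9]
grip_width: 16.4
time: 46.12
eef_pos: [640.9, 116.8, 80.8]
ee_rot: [0.0, -0.0, 1.0, 0.001]
contact_force: [-2.1, 1.7, 8.2]
grip_width: 16.4
time: 47.12
eef_pos: [556.9, 110.8, 80.8]
ee_rot: [0.001, 0.0, 1.0, -0.001]
contact_force: [5.4, -1.6, 4.0]
grip_width: 16.5
```

View pics/s34.png

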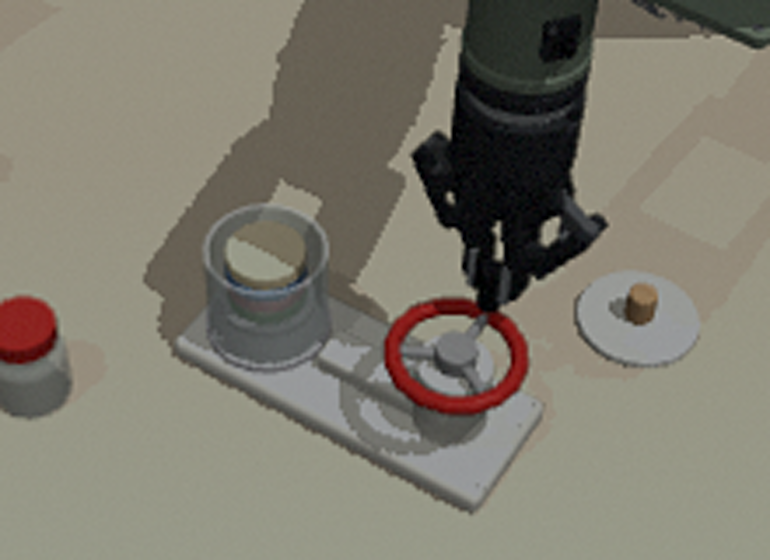

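Going well: the stack is inside the tube and centred. Last half-turn.

```bash
python3 -m creep '[[[-2.2,16.2,0,0,0,0,0],[-8.3,14.2,0,0,0,0,0],[-13.1,9.9,0,0,0,0,0],[-15.8,4.1,0,0,0,0,0],[-16.2,-2.2,0,0,0,0,0],[-14.2,-8.3,0,0,0,0,0],[-9.9,-13.1,0,0,0,0,0]]]' 40
python3 -m creep '[[[-2,-7.9,0,0,0,0,0],[0,0,0,0,0,0,0]]]' 40
python3 -m creep '[[[-2.1,-7.9,0,0,0,0,0],[0,0,0,0,0,0,0]]]' 40
```

```text
time: 48.05
eef_pos: [636.5, 132.6, 80.8]
ee_rot: [-0.0, -0.0, 1.0, 0.001]
contact_force: [-2.3, 1.4, 9.3]
grip_width: 16.8
time: 48.3
eef_pos: [639.9, 123.0, 80.9]
ee_rot: [0.001, 0.001, 1.0, -0.0]
contact_force: [4.1, -1.8, 6.0]
grip_width: 16.4
time: 48.55
eef_pos: [640.8, 117.0, 80.8]
ee_rot: [0.0, 0.0, 1.0, 0.001]
contact_force: [0.7, 4.5, 6.6]
grip_width: 16.4
```

```bash
python3 -m creep '[[[0,-3,0,0,0,0,0],[0,0,0,0,0,0,0]]]' 40
python3 -m creep '[[[0,-2,0,0,0,0,0],[0,0,0,0,0,0,0]]]' 40
```

```text
time: 48.8
eef_pos: [640.8, 116.9, 80.9]
ee_rot: [0.0, -0.0, 1.0, 0.003]
contact_force: [1.6, 9.0, 6.9]
grip_width: 16.4
time: 49.05
eef_pos: [640.8, 116.8, 80.8]
ee_rot: [0.001, -0.0, 1.0, 0.005]
contact_force: [2.6, 12.9, 5.5]
grip_width: 16.4
```

```bash
python3 -m creep '[[[0,3.5,0,0,0,0,0],[0,0,0,0,0,0,0]]]' 40
python3 -m creep '[[[0,0,0,0,0,0,1],[0,0,0,0,0,0,1],[0,0,0,0,0,0,1],[0,0,0,0,0,0,1],[0,0,-30,0,0,0,1],[0,0,-50,0,0,0,1],[0,0,0,0,0,0,1]]]' 40
python3 - <<'E'
from h import *
s,_=st();print(s["eef_pos"])
c=vision.capture("wrist");cv2.imwrite("pics/w35.png",c["image"])
c=vision.capture("scene");cv2.imwrite("pics/s35.png",cv2.resize(c["image"][120:280,160:380],None,fx=3.5,fy=3.5,interpolation=cv2.INTER_CUBIC))
k=blobs(c,(8,60,60),(20,255,255),15);
for q in k:
    x,y,w,h=cv2.boundingRect(q)
    if 300<x<400 and 190<y<230: print("knob scene",x,y,w,h,pt(c,(x+w/2,y+5),32))
t=vision.capture("top");cv2.imwrite("pics/t35.png",cv2.resize(t["image"][80:290,110:400],None,fx=2.7,fy=2.7))
E
```

```text
time: 49.3
eef_pos: [640.8, 117.0, 80.8]
ee_rot: [0.0, -0.0, 1.0, 0.002]
contact_force: [1.5, 5.1, 6.2]
grip_width: 16.6
time: 50.18
eef_pos: [644.5, 113.9, 166.3]
ee_rot: [0.006, 0.001, 1.0, 0.0]
contact_force: [0.3, -0.4, 0.3]
grip_width: 85.3
[644.49075434 113.85530702 166.34970984]
knob scene 356 202 8 12 [415.69444749 204.81719226  32.        ]
```

View pics/s35.png

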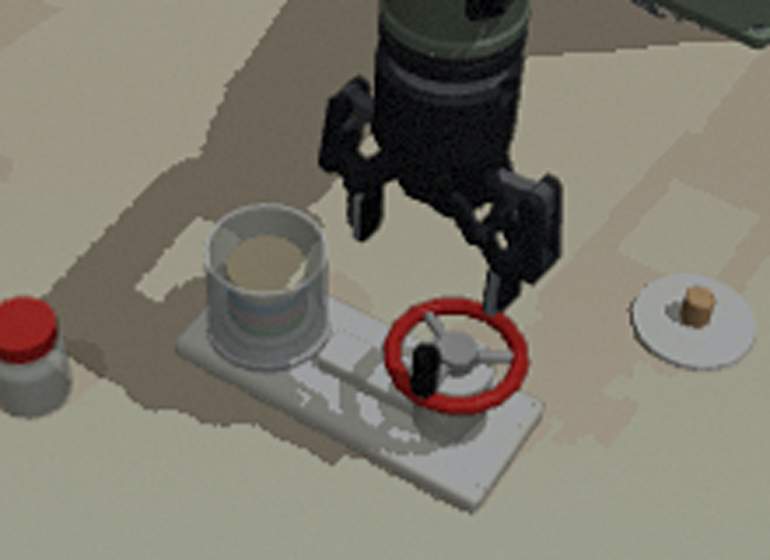

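View pics/t35.png

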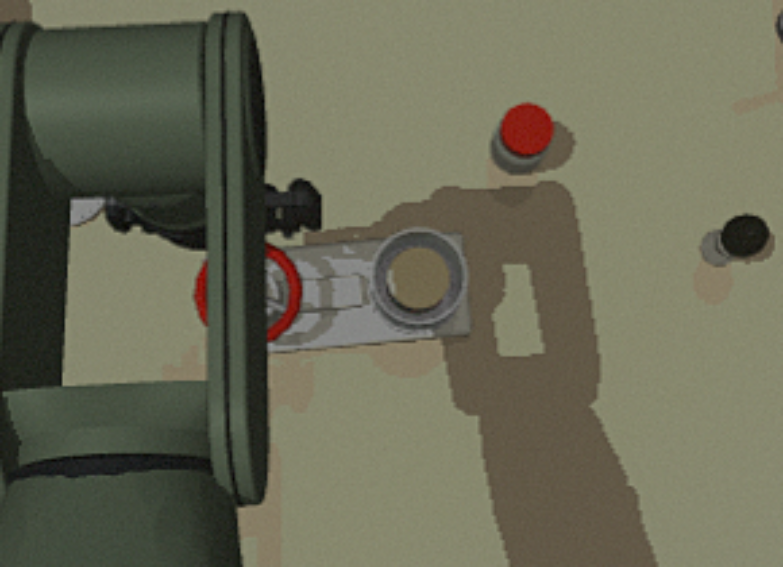

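```bash
python3 -m creep '[[[45,17.7,0,0,0,0,1],[45,17.7,0,0,0,0,0.8],[45,17.7,0,0,0,0,0.8],[45,17.7,10,0,0,0,0.6],[45,17.7,20,0,0,0,0.6],[0,0,20,0,0,0,0.6],[0,0,0,0,0,0,0.6],[0,0,0,0,0,0,0.6]]]' 40
python3 - <<'E'
from h import *
s,_=st();print(s["eef_pos"],s["qpos"].round(2))
c=vision.capture("wrist");cv2.imwrite("pics/w36.png",c["image"])
hsv=cv2.cvtColor(c["image"],cv2.COLOR_BGR2HSV)
m=cv2.inRange(hsv,(0,0,100),(180,20,255));m=cv2.morphologyEx(m,cv2.MORPH_CLOSE,np.ones((3,3)));m=cv2.morphologyEx(m,cv2.MORPH_OPEN,np.ones((5,5)))
cs,_=cv2.findContours(m,cv2.RETR_EXTERNAL,cv2.CHAIN_APPROX_NONE)
for k in cs:
    if cv2.contourArea(k)>2000: print(cv2.boundingRect(k),disc(c,cv2.convexHull(k),6))
for k in blobs(c,(5,90,60),(20,255,255),100): print("knob",cv2.boundingRect(k))
E
```

```text
time: 51.32
eef_pos: [415.8, 202.3, 110.1]
ee_rot: [-0.0, 0.001, 1.0, -0.0]
contact_force: [0.5, 0.0, -0.6]
grip_width: 51.1
[415.80461207 202.34787381 110.07520457] [ 0.27  0.07  1.9  -0.    1.17 -1.3 ]
(197, 108, 107, 104) (array([406.86981201, 199.67308044]), (88.3559341430664, 89.01006317138672))
knob (237, 151, 27, 32)
```

View pics/w36.png

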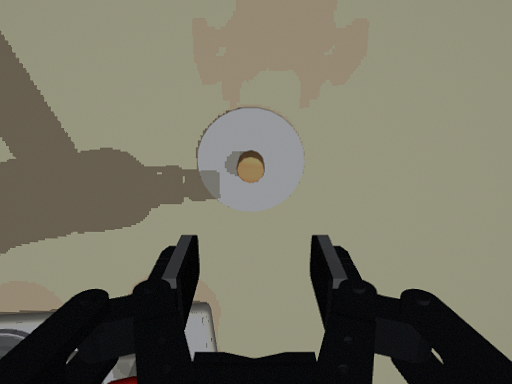

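Run:
```python
from h import *
s,_=st();print(s["eef_pos"])
c=vision.capture("wrist")
print(pt(c,(251,169.5),32),togo([407.5,199.5,60]))
```

```text
[416.41788958 202.43528347 110.5713893 ]
[407.37034213 200.37532037  32.        ] [ 9.21428335 -2.98806074 50.79516937]
```

```bash
python3 -m creep '[[[8.5,-2.5,35,0,0,0,0.6],[0,0,35,0,0,0,0.6],[0,0,35,0,0,0,0.6],[0,0,18,0,0,0,0.6],[0,0,0,0,0,0,0.6],[0,0,0,0,0,0,0.6],[0,0,0,0,0,0,0.6]]]' 40
python3 - <<'E'
from h import *
s,_=st();print(s["eef_pos"],s["contact_force"])
c=vision.capture("wrist");cv2.imwrite("pics/w37.png",cv2.resize(c["image"],None,fx=1.4,fy=1.4))
E
```

```text
time: 52.3
eef_pos: [408.5, 200.4, -11.5]
ee_rot: [0.001, 0.0, 1.0, 0.0]
contact_force: [-0.3, 0.1, -0.5]
grip_width: 51.5
[408.5372955  200.41303649 -11.50187262] [-0.29464364  0.06836102 -0.48254178]
```

View pics/w37.png

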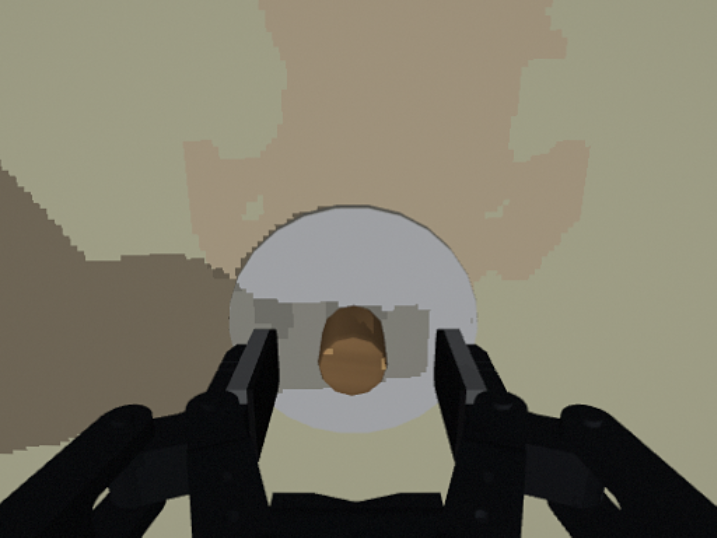

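```bash
python3 -m creep '[[[0,-1.5,5,0,0,0,0.6],[0,0,0,0,0,0,0.6],[0,0,0,0,0,0,0],[0,0,0,0,0,0,0],[0,0,0,0,0,0,0],[0,0,0,0,0,0,0]]]' 50
python3 - <<'E'
from h import *
s,_=st();print(s["eef_pos"],s["contact_force"])
c=vision.capture("wrist");cv2.imwrite("pics/w38.png",cv2.resize(c["image"],None,fx=1.4,fy=1.4))
E
```

```text
time: 53.1
eef_pos: [407.3, 198.7, -17.6]
ee_rot: [0.0, 0.0, 1.0, 0.0]
contact_force: [0.1, 1.1, 2.4]
grip_width: 19.8
[407.3176345  198.65518479 -17.58562964] [0.09218434 1.07811156 2.44269272]
```

View pics/w38.png

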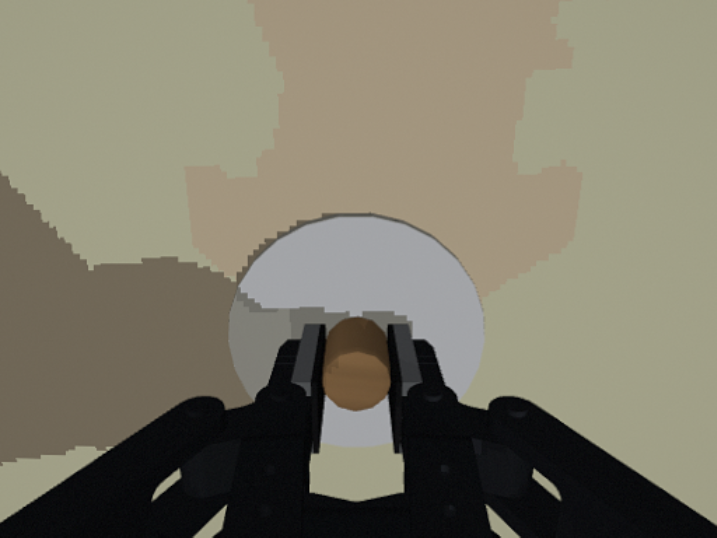

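```bash
python3 -m creep '[[[0,0,-20,0,0,0,0],[0,0,-45,0,0,0,0],[0,0,-45,0,0,0,0],[0,0,-45,0,0,0,0],[0,0,0,0,0,0,0]]]' 50
python3 -m creep '[[[-29.2,-33.5,0,0,0,0,0],[-29.2,-33.5,0,0,0,0,0],[-29.2,-33.5,0,0,0,0,0],[-29.2,-33.5,0,0,0,0,0],[-29.2,-33.5,0,0,0,0,0],[-29.2,-33.5,0,0,0,0,0],[-29.2,-33.5,0,0,0,0,0],[0,0,0,0,0,0,0]]]' 50
python3 -m creep '[[[0,0,10,0,0,0,0],[0,0,5,0,0,0,0],[0,0,0,0,0,0,0],[0,0,0,0,0,0,0]]]' 50
python3 - <<'E'
from h import *
s,_=st();print(s["eef_pos"],s["contact_force"],s["grip_width"])
c=vision.capture("wrist");cv2.imwrite("pics/w39.png",cv2.resize(cv2.convertScaleAbs(c["image"],alpha=1.4),None,fx=1.5,fy=1.5,interpolation=cv2.INTER_CUBIC))
c=vision.capture("scene");cv2.imwrite("pics/s39.png",c["image"])
E
```

```text
time: 53.78
eef_pos: [410.4, 199.5, 141.1]
ee_rot: [0.004, 0.0, 1.0, 0.001]
contact_force: [0.1, 0.9, -0.4]
grip_width: 20.3
time: 54.78
eef_pos: [611.6, -38.6, 134.8]
ee_rot: [-0.001, 0.002, 1.0, -0.0]
contact_force: [0.0, 0.5, -1.3]
grip_width: 20.3
time: 55.28
eef_pos: [611.0, -35.5, 122.3]
ee_rot: [0.0, -0.0, 1.0, -0.0]
contact_force: [-0.4, 1.2, -0.9]
grip_width: 19.7
[611.03505462 -35.46718608 122.33787686] [-0.43291105  1.1620495  -0.9411208 ] 19.670247337948524
```

View pics/w39.png

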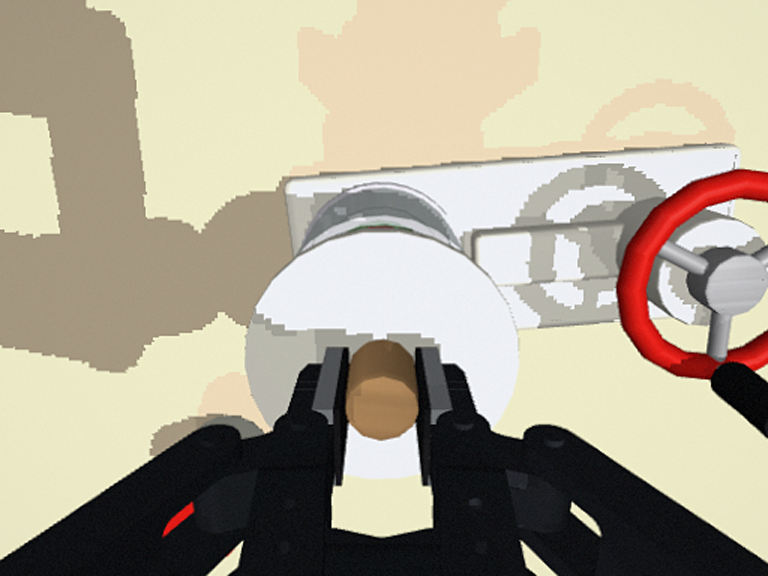

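Run:
```python
from h import *
s,_=st();e=s["eef_pos"];print(e)
c=vision.capture("wrist")
u=lambda x,y:((x+.5)/1.5-.5,(y+.5)/1.5-.5)
zt=e[2]+17.6+6
pts=[(245,353),(519,353),(382,231),(382,478)]
print([pt(c,u(*p),zt)[:2].round(1) for p in pts])
hsv=cv2.cvtColor(c["image"],cv2.COLOR_BGR2HSV)
im=cv2.resize(cv2.convertScaleAbs(c["image"][110:180,180:330],alpha=1.2),None,fx=5,fy=5,interpolation=cv2.INTER_CUBIC);cv2.imwrite("pics/w39z.png",im)
g=lambda p:((p-np.array([180,110])+.5)*5-.5).round()
for x in(609,611.5,614):print(x,"rim near outer",g(proj(c,[x-43,-35.3,100])),"inner",g(proj(c,[x-39,-35.3,100])))
```

```text
[611.43731213 -35.79954441 122.70767357]
[array([606.5, -79.1]), array([606.4,   8.5]), array([566.7, -35.4]), array([654.8, -35.2])]
609 rim near outer [375. 124.] inner [375. 158.]
611.5 rim near outer [375. 145.] inner [375. 180.]
614 rim near outer [375. 167.] inner [375. 201.]
```

View pics/w39z.png

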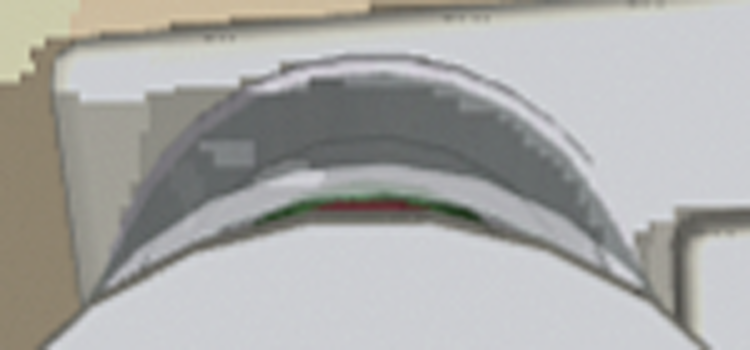

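```bash
python3 -m creep '[[[-1.3,0.2,15,0,0,0,0],[0,0,12,0,0,0,0],[0,0,8,0,0,0,0],[0,0,2,0,0,0,0],[0,0,0,0,0,0,0],[0,0,0,0,0,0,0]]]' 50
python3 -m creep '[[[0,0,1,0,0,0,0],[0,0,0,0,0,0,0]]]' 50
python3 - <<'E'
from h import *
c=vision.capture("scene");cv2.imwrite("pics/s40.png",cv2.resize(c["image"][120:280,160:380],None,fx=3.5,fy=3.5,interpolation=cv2.INTER_CUBIC))
E
```

```text
time: 56.18
eef_pos: [613.0, -36.0, 85.7]
ee_rot: [0.001, 0.0, 1.0, -0.0]
contact_force: [-0.4, -0.1, -0.5]
grip_width: 20.2
time: 56.42
eef_pos: [612.6, -35.9, 84.4]
ee_rot: [0.0, 0.0, 1.0, -0.0]
contact_force: [1.0, 0.4, -0.8]
grip_width: 20.4
```

View pics/s40.png

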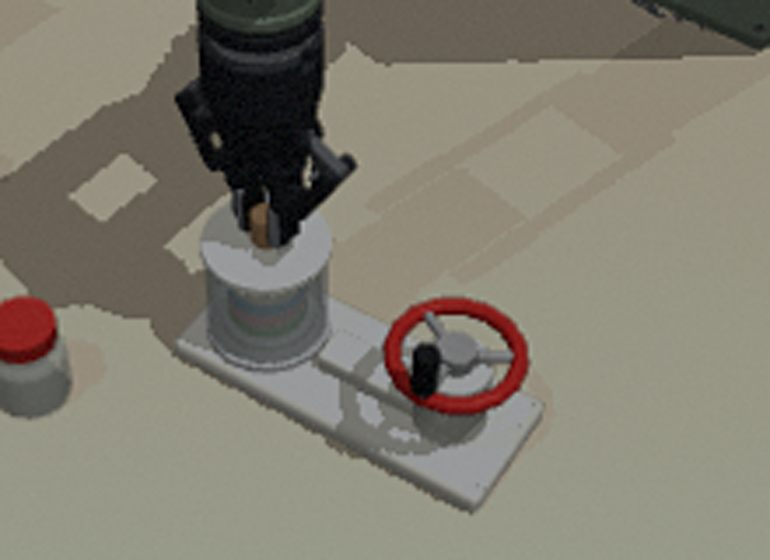

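```bash
python3 -m creep '[[[0,0,1.2,0,0,0,0],[0,0,0,0,0,0,0]]]' 50
python3 -m creep '[[[0,0,0.8,0,0,0,0],[0,0,0,0,0,0,0]]]' 50
```

```text
time: 56.72
eef_pos: [612.4, -35.9, 82.8]
ee_rot: [-0.0, 0.0, 1.0, 0.0]
contact_force: [1.1, 0.0, -0.5]
grip_width: 20.0
time: 56.98
eef_pos: [612.6, -36.0, 82.5]
ee_rot: [0.0, 0.0, 1.0, -0.0]
contact_force: [-0.8, -0.1, 1.8]
grip_width: 20.0
```

```bash
python3 -m creep '[[[0,0,0,0,0,0,0.35],[0,0,0,0,0,0,0.6],[0,0,0,0,0,0,0.6],[0,0,-20,0,0,0,0.6],[0,0,-40,0,0,0,0.6],[0,0,-40,0,0,0,0.6],[0,0,0,0,0,0,0.6],[0,0,0,0,0,0,0.6]]]' 50
python3 - <<'E'
from h import *
s,_=st();print(s["eef_pos"])
c=vision.capture("wrist");cv2.imwrite("pics/w41.png",cv2.resize(cv2.convertScaleAbs(c["image"][50:330,100:400],alpha=1.2),None,fx=2.4,fy=2.4,interpolation=cv2.INTER_CUBIC))
E
```

```text
time: 57.98
eef_pos: [612.6, -35.9, 183.1]
ee_rot: [0.001, 0.0, 1.0, -0.0]
contact_force: [-0.2, 0.1, -0.2]
grip_width: 51.1
[612.6100579  -35.90551268 183.06614251]
```

View pics/w41.png

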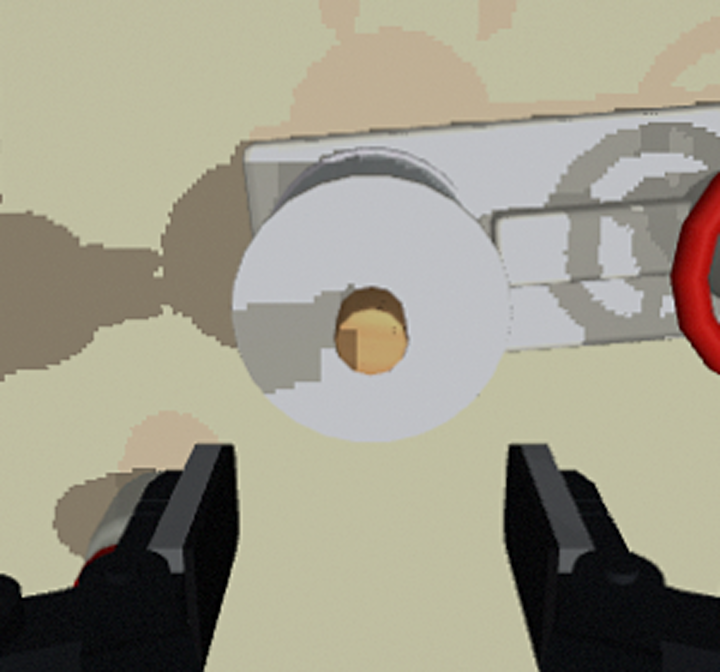

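```bash
python3 - <<'E'
from h import *
c=vision.capture("wrist")
u=lambda x,y:(100+(x+.5)/2.4-.5,50+(y+.5)/2.4-.5)
print([pt(c,u(*p),106)[:2].round(1) for p in[(232,308),(511,308),(371,175),(371,443)]])
E
python3 -m creep '[[[35,-20,0,0,0,0,0.6],[40,-20,0,0,0,0,0.6],[40,-20,0,0,0,0,0.6],[40,-20,0,0,0,0,0.6],[0,0,0,0,0,0,0.6],[0,0,0,0,0,0,0.6]]]'
python3 - <<'E'
from h import *
c=vision.capture("scene");cv2.imwrite("pics/s42.png",cv2.resize(c["image"][120:280,160:380],None,fx=3.5,fy=3.5,interpolation=cv2.INTER_CUBIC))
t=vision.capture("top");cv2.imwrite("pics/t42.png",cv2.resize(t["image"][80:290,110:400],None,fx=2.7,fy=2.7,interpolation=cv2.INTER_CUBIC))
s,_=st();print(s["eef_pos"],s["time"])
E
```

```text
[array([608.6, -79.2]), array([608.6,   8.8]), array([566.9, -35.4]), array([655.6, -35.3])]
time: 58.82
eef_pos: [457.6, -115.6, 181.7]
ee_rot: [-0.0, 0.001, 1.0, 0.0]
contact_force: [0.1, -0.2, -0.1]
grip_width: 51.0
[ 458.29091089 -115.45871334  182.02559657] 58.925
```

View pics/s42.png

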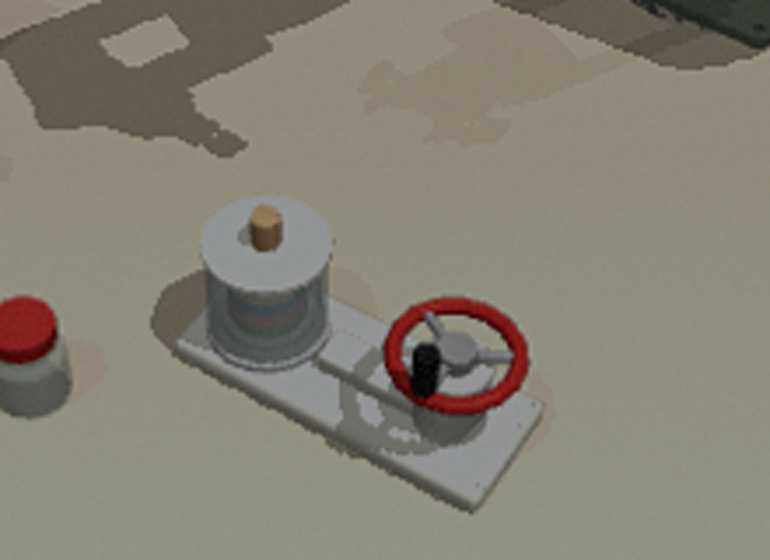

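View pics/t42.png

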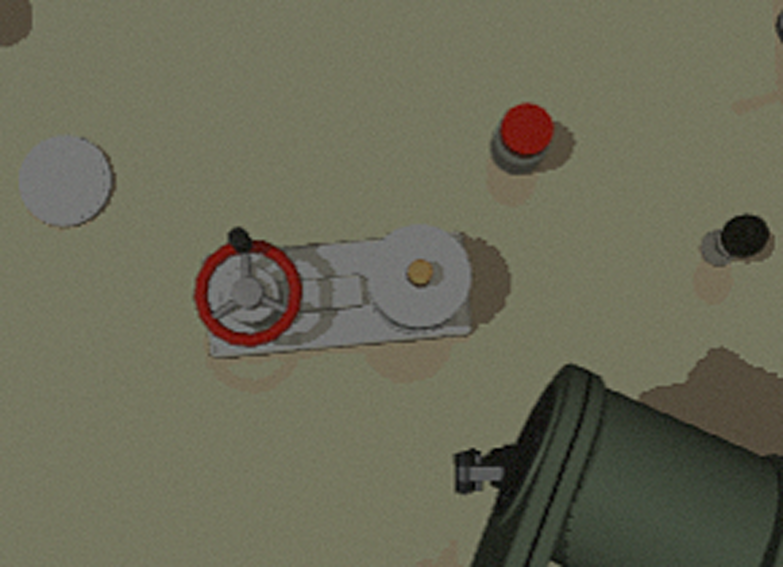

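Run:
```python
from cell import robot
print(robot.hand_in())
```

```text
the job is handed in; nothing more can be done
None
```

The soap canister is filled and closed, and I handed the job in at about 59 s of the 210 s allowed.

**What was done**
- I wound the lift plate up until it hit its top stop; the wheel stalled with about 65 N at the grip.
- I stacked the four discs that were there, in the order green, pink, blue, cream. No violet disc showed in the overhead or scene views.
- I wound the stack down 2.5 turns to the bottom stop; the wheel stalled at about 13 N.
- I set the lid on the tube. It had been knocked about 4 cm aside during the run, so I located it again before gripping it.

**Last checks**
- Lid centre measured (611.2, -35.3) mm against a rim centre of (611.2, -35.0) mm. It looks level, and it made contact at the height I expected.
- The green, pink and blue discs measured within about 1 mm of the plate centre just after each was placed. Cream I checked only by eye. I did not measure the stack again after winding it down, but it looked upright in the tube.
- In the overhead view the jar, brush and mirror look unmoved.

**What disagreed**
- The fingertips sit about 27 mm behind the reported TCP when shut, and about 34 mm behind when holding a disc. Because of this my first grip on the handwheel closed on air above it. I corrected the heights using the images and contact forces.
- The three cameras differed from each other by 2 to 5 mm, so I did the placing relative to the wrist view.

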